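# Slip-test the spoon rests and lock the test board

### The arm

A 6-joint arm with a two-finger parallel gripper is mounted at the origin on a cart in front of the work surface, level with it; the furniture and walls round the work are solid. World frame = base frame: x ahead of the robot, y to its left, z up, the work surface at z = 0. Lengths are in m, angles in degrees, forces in N, time in s.
With the tool pointing down it reaches from about 0.275 to 0.825 m from the base axis. Payload 4.9 kg.
Tool frame: the origin (TCP) lies midway between the tips of the shut fingers; the grasp point (between the pads) lies 19 mm behind it; x points along the fingers, y is the direction in which the jaws open and shut, and the axes are right-handed (so a half turn about x gives the same grasp; the last joint's range is limited). The gripper opens to 85 mm and grips with 20 to 120 N. Pads are 22 mm wide; open, the fingers measure 114 mm over their backs; the gripper's body (76 mm by 85 mm) begins 54 mm behind the grasp point. The pads swing forward as they close: fully open they stand 13 mm farther back than shut.
Start: joints at [-75.814, 18.69, -11.035, 60.275, 0, 82.311], TCP at [0.205, -0.51, 0.231] pointing down, gripper open.
Joint ranges: [-152.03, 152.03], [-55.5, 102.48], [-74.3, 77.21], [-110.64, 120.58], [-84.22, 78.4], [-180, 180]. Speed limits (degrees/s): [147.25, 147.25, 180, 180, 180, 180].

### API

Orientations are given as a 3x3 rotation matrix whose columns are the frame's x, y, z axes.
In Python, from workcell import bot gives the robot as it stands.
- The arm moves only by the tool jog_arm, never from a script. Its argument "increments" is a list of rows, each an object of numbers: "tx", "ty", "tz": the shift along the world's x, y, z in mm; "yaw": the turn about the world's z in rad. A call has 1 to 5 rows; each row is the pose to reach, as a shift and turn from the pose measured when the call began; what a row does not reach only later rows make up. A row lasts 1/8 s, in which the tool goes at most 62.5 mm and 10.7 degrees, less where a joint would pass 70% of its speed; a pose out of reach is approached as far as the arm can. A call with a gripper value outside its range is refused whole. "claw" is the opening, from 0 (shut) to 1 (fully open), set as the call begins (left out, the last holds). The fingers move at their own pace and stop on an object; the grip force is fixed at half the most. Time passes only in rows, so rows that repeat a pose let the fingers close. It gives the time, the measured TCP pose, the force and the opening at its end, in the units of the state.
- bot.sense(): the state, without advancing time (a new reading comes with each control period).
- bot.snapshot(name): name is "scene" or "top" or "wrist"; returns (picture, depth): 480x640x3 uint8, red, green, blue; 480x640 float32, m along the optical axis (not along the pixel's ray), 0 where there is no reading.
- bot.camera_info(name): a dict with "intrinsics" (3x3 intrinsics, pixels), "eye" and "orientation" of the camera in the world. Camera axes: x right, y down, z forward; pixel columns grow to the right and rows downward; lengths in m; the calibration is good to about 2 mm. A picture is of the moment at which its call begins: read the wrist's pose just before it. camera_info takes no time and is no camera call; for the wrist camera it gives the pose at the moment of the call.
- bot.hand_in(): hands the job in, once; it reports no verdict.
The state is a dict: "t": time; "joints": joint angles; "joint_velocities": joint speeds; "effort": joint torques, N m; "tcp_pos": TCP position; "tcp_rot": TCP orientation; "wrist_force": force on the tool from outside, world axes, zero at the start; "ft_torque": the same for the moment, N m; "gripper_width": opening from 0.0 (shut) to 1.0 (fully open).
Only numpy, scipy, OpenCV 4.12 (cv2) and the standard library are available. Lean on these libraries where they do the work, as an engineer would, in place of code of your own. Each camera call takes 0.05 s, during which the arm holds its last target. There are 200 camera calls.

### The job

Slip-test the white spoon rests: lay all of them flat on the tilting board, lengthwise and wholly above the cross line, then lift the board by its handle, slowly, just until the worn ones slide down to the ledge, and hold it still at that angle for two seconds or more; exactly one rest is still good and must stay up where it lies, and no rest may be touched while the board is tilted. Then lower the board flat, lay the worn rests that slid flat on the cork mat, leave the good one on the board, and press the loose steel rod down past the sprung jaw until it sits home in the fork clip, locking the board.

Things in the scene. Friction and masses are not known exactly. Their poses are not given: they have to be found in the camera images.
- stand: Fixed steel stand of the slip-test board, base plate 6 mm thick. x runs from the board's hinge to its handle end, y along the hinge, z up. Origin: on the worktop under the middle of the hinge line (24 mm up, parallel to y). It stands differently each time but never moves in a run.
- ramp_face (a point): Point of the aluminium board's top face, above the middle of the hinge line; x up the board to the handle, y along the hinge, z out of the face; 30 mm above the worktop (6 mm above the hinge) when flat. Board: x 0 to 200, y -125 to 125 mm, 12 mm thick. Dark lengthwise lines at y -62, 0, 62 mm part four lanes.
- start_line (a point): Middle of the dark cross line on the board's face, at x = 105 mm of ramp_face; rests are laid wholly above it (towards the handle), lengthwise, so with centres at x = 137 to 168 mm.
- ledge (a point): Middle of the foot of the stop ledge, on the board's face at x = 26 mm of ramp_face. The ledge is 10 mm high and crosses the board; a rest that has slid home lies against it, its centre at x = about 58 mm.
- ramp (a joint): Angle of the board in rad: 0 flat, grows as the handle end is lifted, stop at 0.8. The hinge is damped (3 N m s/rad): let go, the board sinks slowly back to flat. Lifting the loaded board takes about 5 N at the handle. Worn rests let go somewhere between 0.17 and 0.38 rad, all at nearly one angle; the good one lets go only 0.1 rad or more later.
- ramp_handle (a point): Middle of the board's handle, a round steel bar 12 mm thick, 90 mm long, parallel to the hinge, at x 250, y -65, z 10 mm of ramp_face (40 mm above the worktop when flat). It moves with the board and may turn in the grip. 44 mm are free between bar and board edge.
- mat: Fixed thin cork mat, 200 mm (its x) by 100 mm (its y), 5 mm thick, on the worktop beyond the handle end of the stand. Origin: centre of the underside, z up.
- lock_rod: Loose steel lock rod, 130 mm long along its x, round, 12 mm thick, with a 16 mm square collar 8 mm long on each end, 65 to 105 g. Origin: on the worktop under its middle as it lies there.
- rod_mid (a point): Middle of the lock rod, on its axis, 8 mm above the worktop as it lies there. Axes as the rod's: x along it.
- rod_seat (a point): Where the middle of the lock rod comes when home in the stand's fork clip, lying level along y: x 250, y 85, z 55 mm in the stand's frame, axes as the stand's. Two steel forks 10 mm thick at y -45 and +45 mm from here, slots 15 mm wide, open at the top; 80 mm are free between them for the fingers. The seated rod lies 2 mm over a tongue of the board.
- rail_post (a point): Foot of the fixed steel rail post at the front right of the worktop: 33 mm thick, upright to 775 mm; from its top a level bar of the same thickness runs straight away from the robot (along +x). The arm must pass round or inside it.
- jaw (a joint): Angle of the dark sprung jaw in rad: 0 closed, grows as the rod pushes it back, near 0 again with the rod home. Its noses close both slots from 7 to 25 mm above the seat, behind the far prongs; their sloping tops lead the rod in (within 4 mm). Prongs on the board's side rise 22 mm above the seat. Pressing the rod straight down past the jaw takes 5 to 10 N.
- rest_a: A white glazed spoon rest: a block 64 mm long (its x), 40 mm wide (its y), 16 mm high, with a lengthwise trough in its top, 90 g. Origin: centre of the underside, z up. All rests look alike. It may be absent.
- rest_b: A white glazed spoon rest: a block 64 mm long (its x), 40 mm wide (its y), 16 mm high, with a lengthwise trough in its top, 90 g. Origin: centre of the underside, z up. All rests look alike. It may be absent.
- rest_c: A white glazed spoon rest: a block 64 mm long (its x), 40 mm wide (its y), 16 mm high, with a lengthwise trough in its top, 90 g. Origin: centre of the underside, z up. All rests look alike. It may be absent.
- rest_d: A white glazed spoon rest: a block 64 mm long (its x), 40 mm wide (its y), 16 mm high, with a lengthwise trough in its top, 90 g. Origin: centre of the underside, z up. All rests look alike. It may be absent.
There are look-alikes about, which are no part of the job. What is shaped like the rest_d but blue or pink is not meant.

How it is judged:
By the outcome, as a careful person would: the job done as asked, in the order asked, and still so for the second after the job is handed in, with the robot touching nothing.
Of rest_a, rest_b, rest_c only 2 to 3 are there at a start; the rules pass over those that are not, and their reading is None.
At some moment in a run one of lock_rod may be knocked a few centimetres aside while the robot is not near it.
Once in a run the grip may slacken for a moment while it holds something.
It also fails if it takes over 210 s, if anything falls off the work surface, if the arm or the gripper's body presses on something with over 40 N, if the wrist force passes 120 N, or if a joint passes its speed limit or range.

## Working session

There is one attempt and no reset: what is moved stays moved. The work goes in short steps, Python scripts to look and compute and a tool call to move; the robot and the scene stay as the last step left them, time stands still between calls to the robot, and variables do not carry over. Pictures are saved under pics/ and viewed, about 12 in all and at most 16, crops included, and the job is handed in when it is done.

Besides the shell and the picture viewer there is one more tool, called after "Call:" as name(argument=value, ...), one argument or row to a line, values as JSON. jog_arm: Moves the arm, as the interface text tells. Its arguments: {"type":"object","properties":{"increments":{"type":"array"},"claw":{"type":"number"}},"required":["increments"]}

```bash
mkdir -p pics; ls; cat > h.py <<'E'
import numpy as np, cv2
from workcell import bot
def snap(n,f=None):
    ci=bot.camera_info(n); p,d=bot.snapshot(n)
    if f: cv2.imwrite('pics/'+f,p[:,:,::-1]); np.savez('pics/'+f[:-4],p=p,d=d,K=ci["intrinsics"],e=ci["eye"],R=ci["orientation"])
    return p,d,ci
def ray(ci,uv,z):
    K=np.array(ci["intrinsics"]);R=np.array(ci["orientation"]);e=np.array(ci["eye"])
    uv=np.atleast_2d(np.asarray(uv,float)); d=np.c_[uv,np.ones(len(uv))]@np.linalg.inv(K).T@R.T
    return e+d*((z-e[2])/d[:,2])[:,None]
def pts(ci,d):
    K=np.array(ci["intrinsics"]);R=np.array(ci["orientation"]);e=np.array(ci["eye"])
    v,u=np.mgrid[:480,:640]; c=np.stack([u,v,np.ones_like(u)],-1)@np.linalg.inv(K).T*d[...,None]
    return c@R.T+e
def proj(ci,P):
    K=np.array(ci["intrinsics"]);R=np.array(ci["orientation"]);e=np.array(ci["eye"])
    c=(np.atleast_2d(P)-e)@R@K.T; return c[:,:2]/c[:,2:]
E
python3 - <<'E'
from h import *
for n in("top","scene"):
    p,d,ci=snap(n,n+'0.png'); print(n,ci)
s=bot.sense(); print(s)
E
```

```text
pics
top {'intrinsics': array([[483.98505161,   0.        , 320.97974255],
       [  0.        , 483.98505161, 244.94733583],
       [  0.        ,   0.        ,   1.        ]]), 'eye': array([ 0.32419327, -0.01602846,  1.18575545]), 'orientation': array([[ 0.01330659, -0.98853526,  0.15040274],
       [-0.99978807, -0.01551654, -0.01352953],
       [ 0.01570815, -0.15019083, -0.98853223]])}
scene {'intrinsics': array([[541.00047369,   0.        , 321.11309765],
       [  0.        , 541.00047369, 234.48580497],
       [  0.        ,   0.        ,   1.        ]]), 'eye': array([-0.63281627, -0.60504117,  0.7870536 ]), 'orientation': array([[ 0.49061155, -0.42133738,  0.76274184],
       [-0.87103774, -0.26160611,  0.41575894],
       [ 0.02436314, -0.86835307, -0.49534774]])}
{'t': 0.1, 'joints': array([-7.58140992e+01,  1.87265602e+01, -1.10833958e+01,  6.02751262e+01,
        8.84077995e-04,  8.23096930e+01]), 'joint_velocities': array([ 0.04680944, -0.05266497,  0.11425735,  0.01336773,  0.00871591,
        0.04221737]), 'effort': array([ 5.38415534e-04, -4.44239581e+01,  2.63037640e+01,  7.91849743e-03,
       -8.21392405e-05,  1.81059562e-05]), 'tcp_pos': array([ 0.20481328, -0.50990965,  0.23061226]), 'tcp_rot': array([[-3.48958884e-04,  3.72602196e-01, -9.27991100e-01],
       [ 1.44346268e-03, -9.27990002e-01, -3.72602298e-01],
       [-9.99998897e-01, -1.46954340e-03, -2.14007008e-04]]), 'wrist_force': array([0.00504936, 0.32896024, 0.64491874]), 'ft_torque': array([-0.00871076, -0.01860609, -0.0229452 ]), 'gripper_width': 0.9985139328480707}
```

View pics/top0.png

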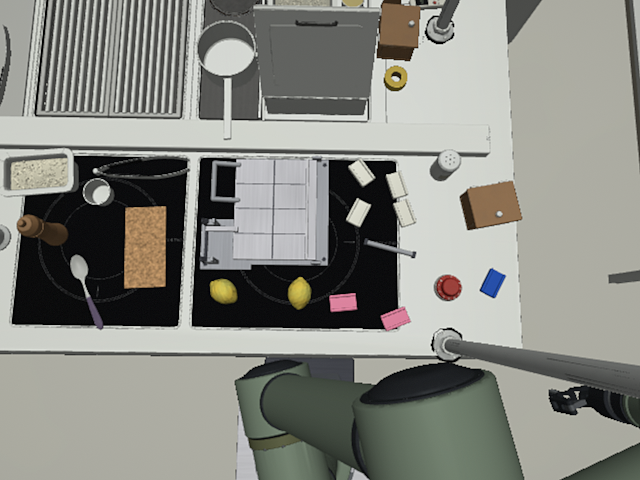

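View pics/scene0.png

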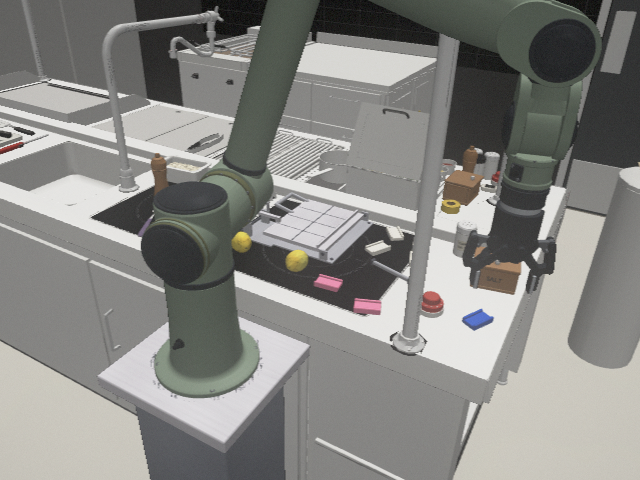

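The top view shows the stand at px (265,210), with its handle at (222,180) and its fork at (222,245). The mat is at (145,246) and the rod at (390,248). Four white rests are at (361,172), (397,184), (358,212) and (404,212). The post foot is at (447,345). The scene view shows the gripper outside the post, to its right.

```bash
python3 - <<'E'
from h import *
z=np.load('pics/top0.npz'); ci=dict(intrinsics=z['K'],eye=z['e'],orientation=z['R']); p=z['p'];d=z['d']
P=pts(ci,d); hsv=cv2.cvtColor(p,cv2.COLOR_RGB2HSV)
m=((hsv[...,1]<60)&(hsv[...,2]>150)).astype(np.uint8); m[:,:334]=0;m[:155]=0;m[235:]=0;m[:,414:]=0
n,l,st,c=cv2.connectedComponentsWithStats(m)
for i in range(1,n):
    if st[i,4]>60:
        ct,_=cv2.findContours((l==i).astype(np.uint8),0,1)
        r=cv2.minAreaRect(ct[0]); b=cv2.boxPoints(r); print(st[i],r); w=ray(ci,b,0.016)[:,:2]
        e=[w[1]-w[0],w[2]-w[1]]; e=max(e,key=np.linalg.norm); print(' ctr',w.mean(0).round(4),'len',np.linalg.norm(w[1]-w[0]),np.linalg.norm(w[2]-w[1]),'ang',np.degrees(np.arctan2(e[1],e[0])),'Pz',np.median(P[l==i][:,2]))
q=lambda u,v:P[v,u].round(3)
for n,(u,v) in dict(post=(447,345),rodL=(367,242),rodR=(413,254),board=(255,200),board2=(290,240),handle=(212,180),fork1=(208,230),fork2=(208,262),mat=(145,246),steel=(322,210),bl=(237,160)).items(): print(n,q(u,v))
hi=(P[...,2]>.3)&(d>0); 
s=np.load('pics/scene0.npz'); cs=dict(intrinsics=s['K'],eye=s['e'],orientation=s['R']); Q=pts(cs,s['d'])
for u,v in [(408,340),(420,250),(435,150),(447,60),(450,42),(500,30),(420,8),(550,50),(300,20),(525,170),(190,210),(250,130)]: print('scene',u,v,Q[v,u].round(3))
for u,v in [(460,345),(520,355),(600,372),(635,380)]: print('top',u,v,q(u,v))
print('bar',proj(cs,[[.1,-.28,.775],[.3,-.28,.775]]))
E
```

```text
[ 334  155   80   80 2150] ((373.5, 194.5), (79.0, 79.0), 90.0)
 ctr [ 0.6325 -0.1612] len 0.19949969577779128 0.20246693115255157 ang 179.12159707233306 Pz 0.007460363807769377
[346 198  25  28 383] ((357.70001220703125, 212.1000213623047), (15.652474403381348, 24.59674644470215), 26.56505012512207)
 ctr [ 0.5859 -0.1218] len 0.06235434017614433 0.0388377140416987 ang -25.691005882751014 Pz 0.013214050597623261
post [ 0.268 -0.323  0.059]
rodL [ 0.511 -0.145  0.016]
rodR [ 0.484 -0.258  0.013]
board [0.609 0.131 0.029]
board2 [0.51  0.043 0.033]
handle [0.653 0.235 0.046]
fork1 [0.529 0.238 0.047]
fork2 [0.454 0.238 0.032]
mat [0.494 0.399 0.007]
steel [ 0.592 -0.034  0.005]
bl [0.71  0.179 0.028]
scene 408 340 [ 0.244 -0.345  0.024]
scene 420 250 [ 0.254 -0.342  0.243]
scene 435 150 [-0.633 -0.605  0.787]
scene 447 60 [ 0.251 -0.346  0.604]
scene 450 42 [ 0.251 -0.346  0.632]
scene 500 30 [ 0.139 -0.444  0.674]
scene 420 8 [ 0.117 -0.338  0.694]
scene 550 50 [ 0.151 -0.509  0.654]
scene 300 20 [ 0.19  -0.105  0.65 ]
scene 525 170 [ 0.168 -0.51   0.48 ]
scene 190 210 [-0.043 -0.037  0.376]
scene 250 130 [ 0.156 -0.017  0.452]
top 460 345 [ 0.273 -0.325  0.153]
top 520 355 [ 0.274 -0.326  0.45 ]
top 600 372 [ 0.272 -0.324  0.657]
top 635 380 [ 0.27  -0.323  0.715]
bar [[379.93136851 -61.74788145]
 [431.66863897 -62.21559844]]
```

```bash
python3 - <<'E'
import cv2
i=cv2.imread('pics/top0.png')[140:290,190:430]
cv2.imwrite('pics/crop0.png',cv2.resize(i,(800,500),interpolation=cv2.INTER_CUBIC))
E
```

```text
(no output)
```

View pics/crop0.png

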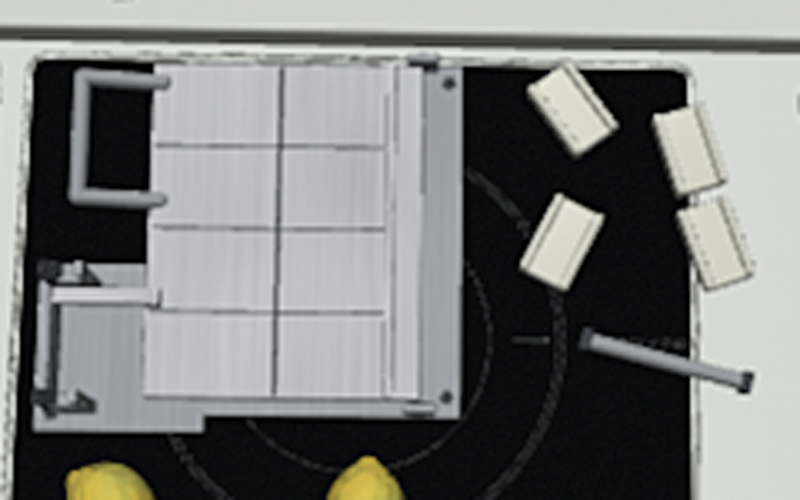

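Post at about (0.262, -0.335). I'll retract radially inside it, then swing round.

Call:
jog_arm(
  increments=[
    {"tx":-20,"ty":49},
    {"tx":-40,"ty":98},
    {"tx":-60,"ty":148},
    {"tx":-80,"ty":197},
    {"tx":-99,"ty":246},
  ],
)

```text
invalid input at $.increments[0]: expected keys tx, ty, tz, yaw
```

Call:
jog_arm(
  increments=[
    {"tx":-20,"ty":49,"tz":0,"yaw":0},
    {"tx":-40,"ty":98,"tz":0,"yaw":0},
    {"tx":-60,"ty":148,"tz":0,"yaw":0},
    {"tx":-80,"ty":197,"tz":0,"yaw":0},
    {"tx":-99,"ty":246,"tz":0,"yaw":0},
  ],
)

```text
t: 0.72
tcp_pos: [0.1053, -0.262, 0.2302]
tcp_rot: [[-0.001, 0.373, -0.928], [0.002, -0.928, -0.373], [-1.0, -0.002, -0.0]]
wrist_force: [-0.8, -0.3, 1.7]
gripper_width: 1.003
```

Call:
jog_arm(
  increments=[
    {"tx":50,"ty":24,"tz":0,"yaw":0},
    {"tx":95,"ty":60,"tz":0,"yaw":0},
    {"tx":135,"ty":107,"tz":0,"yaw":0},
    {"tx":165,"ty":155,"tz":0,"yaw":0},
    {"tx":170,"ty":165,"tz":0,"yaw":0},
  ],
)

```text
t: 1.35
tcp_pos: [0.276, -0.0937, 0.23]
tcp_rot: [[-0.001, 0.38, -0.925], [0.003, -0.925, -0.38], [-1.0, -0.003, -0.0]]
wrist_force: [-0.4, -0.2, 0.4]
gripper_width: 0.997
```

Call:
jog_arm(
  increments=[
    {"tx":50,"ty":-15,"tz":20,"yaw":0.18},
    {"tx":105,"ty":-30,"tz":40,"yaw":0.36},
    {"tx":160,"ty":-45,"tz":60,"yaw":0.54},
    {"tx":215,"ty":-60,"tz":80,"yaw":0.72},
    {"tx":264,"ty":-76,"tz":100,"yaw":0.9},
  ],
)

```text
t: 1.98
tcp_pos: [0.5417, -0.1699, 0.33]
tcp_rot: [[-0.003, 0.963, -0.271], [0.001, -0.271, -0.963], [-1.0, -0.004, -0.0]]
wrist_force: [1.0, -1.1, 0.7]
gripper_width: 1.0
```

Call:
jog_arm(
  increments=[
    {"tx":0,"ty":0,"tz":0,"yaw":0.14},
    {"tx":0,"ty":0,"tz":0,"yaw":0.28},
    {"tx":0,"ty":0,"tz":0,"yaw":0.28},
  ],
)

```text
t: 2.35
tcp_pos: [0.5416, -0.1698, 0.3294]
tcp_rot: [[-0.005, 1.0, 0.004], [0.001, 0.005, -1.0], [-1.0, -0.005, -0.001]]
wrist_force: [0.6, -0.6, 0.3]
gripper_width: 1.0
```

```bash
python3 - <<'E'
from h import *
s=bot.sense(); print(s['tcp_pos'],s['joints']); 
p,d,ci=snap('wrist','w0.png'); print(ci)
E
```

```text
[ 0.54163382 -0.16978863  0.32937109] [-2.48206317e+01  1.84328994e+01  2.88826620e+00  7.47218505e+01
 -6.38197543e-02  6.49217615e+01]
{'intrinsics': array([[368.95862478,   0.        , 326.95288415],
       [  0.        , 368.95862478, 232.29052382],
       [  0.        ,   0.        ,   1.        ]]), 'eye': array([ 0.54161568, -0.09377355,  0.47143618]), 'orientation': array([[ 0.99998224,  0.00551184, -0.00226578],
       [ 0.00459124, -0.9549466 , -0.29674216],
       [-0.0037993 ,  0.29672648, -0.95495495]])}
```

View pics/w0.png

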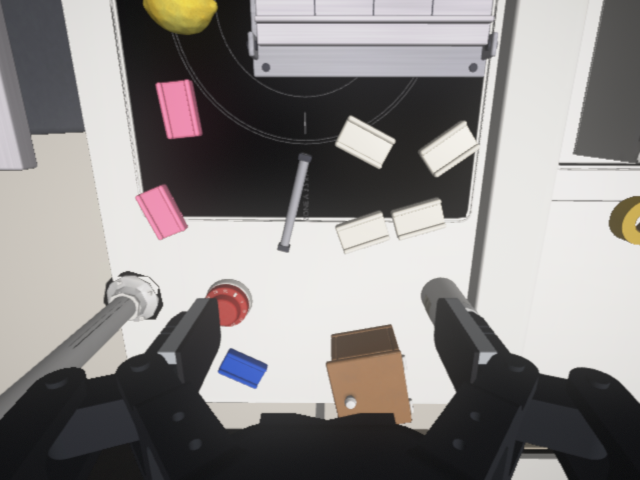

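Wrist view: rests at px (365,142), (449,148), (362,232) and (418,218), rod from (304,158) to (285,247), stand hinge side at (370,60).

```bash
cat >> h.py <<'E'
def rests(ci,p,d,roi,zt=0.016,thr=0.007):
    P=pts(ci,d); u0,v0,u1,v1=roi; h=P[...,2]
    hsv=cv2.cvtColor(p,cv2.COLOR_RGB2HSV)
    m=((h>zt-thr)&(h<zt+0.012)&(hsv[...,2]>120)).astype(np.uint8); k=np.zeros_like(m);k[v0:v1,u0:u1]=1; m*=k
    m=cv2.morphologyEx(m,cv2.MORPH_OPEN,np.ones((3,3)))
    n,l,st,c=cv2.connectedComponentsWithStats(m); o=[]
    for i in range(1,n):
        if st[i,4]<300: continue
        w=P[l==i]; r=cv2.minAreaRect((w[:,:2]*1000).astype(np.float32)); (cx,cy),(a,b),t=r
        if a<b: a,b,t=b,a,t+90
        t=(t+90)%180-90
        o.append((round(cx,1),round(cy,1),round(a,1),round(b,1),round(t,1),st[i,4],c[i].round(0).tolist(),round(float(np.percentile(w[:,2],95)*1000),1)))
    return o
E
python3 - <<'E'
from h import *
def load(f):
    z=np.load(f); return z['p'],z['d'],dict(intrinsics=z['K'],eye=z['e'],orientation=z['R'])
p,d,ci=load('pics/w0.npz')
for r in rests(ci,p,d,(320,100,490,260)): print(r)
P=pts(ci,d); print('counter z',np.median(P[250:290,330:400,2]), 'cook',np.median(P[150:200,230:280,2]))
hsv=cv2.cvtColor(p,cv2.COLOR_RGB2HSV); print(hsv[142,365],hsv[142,380],hsv[232,362],hsv[260,360])
# rod: ends
print('rod', ray(ci,[(304.5,158),(284.5,247)],0.008))
# top: cross line x lanes
q,_,ct=load('pics/top0.npz')
c=np.array([(280,147),(277.5,228),(275.5,312)])/3.3333+[190,140]; w=ray(ct,c,0.030); print('start line',w)
b=np.array([(77,80),(73,198)])/3.3333+[190,140]; print('handle',ray(ct,b,.046))
print('wrist hinge edge screws',ray(ci,[(266,67),(473,68)],0.006), 'same in top', ray(ct,np.array([(449,84),(446,397)])/3.3333+[190,140],.006))
print('mat corners',ray(ct,[(125,207),(166,207),(166,288),(125,288)],.005))
E
```

```text
(585.4, -122.0, 63.0, 39.2, -26.9, np.int32(1602), [365.0, 142.0], 16.1)
(688.3, -130.1, 62.6, 40.2, 35.7, np.int32(1650), [449.0, 149.0], 16.1)
(657.6, -218.4, 63.6, 40.3, 17.1, np.int32(1430), [418.0, 219.0], 16.0)
(586.0, -237.2, 63.5, 40.3, 20.4, np.int32(1250), [362.0, 232.0], 15.6)
counter z -0.0008627584646928865 cook -0.0006042434354230908
[ 21  11 238] [ 23  10 240] [ 24  11 237] [ 18   5 240]
rod [[ 0.5122741  -0.14162205  0.008     ]
 [ 0.48404535 -0.25863141  0.008     ]]
start line [[0.64954394 0.0856829  0.03      ]
 [0.58839509 0.08580629 0.03      ]
 [0.5259789  0.08550261 0.03      ]]
handle [[0.69287327 0.23376974 0.046     ]
 [0.6044096  0.23252009 0.046     ]]
wrist hinge edge screws [[ 0.46886967 -0.03799107  0.006     ]
 [ 0.70883837 -0.03806437  0.006     ]] same in top [[ 0.70785485 -0.03887364  0.006     ]
 [ 0.4686529  -0.03957049  0.006     ]]
mat corners [[0.59144894 0.45541348 0.005     ]
 [0.59316686 0.35419266 0.005     ]
 [0.39244908 0.34190558 0.005     ]
 [0.39103889 0.44061915 0.005     ]]
```

Call:
jog_arm(
  increments=[
    {"tx":11,"ty":12,"tz":-45,"yaw":0.18},
    {"tx":22,"ty":24,"tz":-90,"yaw":0.36},
    {"tx":33,"ty":36,"tz":-135,"yaw":0.54},
    {"tx":44,"ty":48,"tz":-180,"yaw":0.72},
    {"tx":44,"ty":48,"tz":-210,"yaw":0.9},
  ],
)

```text
t: 3.02
tcp_pos: [0.5849, -0.1205, 0.1173]
tcp_rot: [[-0.005, 0.615, 0.789], [-0.002, 0.789, -0.615], [-1.0, -0.005, -0.003]]
wrist_force: [-0.9, 0.4, -0.7]
gripper_width: 1.0
```

Call:
jog_arm(
  increments=[
    {"tx":0,"ty":0,"tz":-30,"yaw":0.1},
    {"tx":0,"ty":0,"tz":-60,"yaw":0.2},
    {"tx":0,"ty":0,"tz":-60,"yaw":0.2},
  ],
)

```text
t: 3.4
tcp_pos: [0.5825, -0.1198, 0.0552]
tcp_rot: [[-0.01, 0.448, 0.894], [-0.001, 0.894, -0.448], [-1.0, -0.006, -0.008]]
wrist_force: [-1.1, 0.5, 0.3]
gripper_width: 1.0
```

Call:
jog_arm(
  increments=[
    {"tx":3,"ty":-2,"tz":-25,"yaw":0},
    {"tx":3,"ty":-2,"tz":-45,"yaw":0},
    {"tx":3,"ty":-2,"tz":-52,"yaw":0},
    {"tx":3,"ty":-2,"tz":-52,"yaw":0},
  ],
)

```text
t: 3.9
tcp_pos: [0.5859, -0.1219, 0.004]
tcp_rot: [[-0.009, 0.449, 0.893], [-0.002, 0.893, -0.449], [-1.0, -0.006, -0.007]]
wrist_force: [-0.1, -0.3, -0.8]
gripper_width: 1.002
```

Call:
jog_arm(
  increments=[
    {"tx":0,"ty":0,"tz":0,"yaw":0},
    {"tx":0,"ty":0,"tz":0,"yaw":0},
    {"tx":0,"ty":0,"tz":0,"yaw":0},
    {"tx":0,"ty":0,"tz":0,"yaw":0},
    {"tx":0,"ty":0,"tz":0,"yaw":0},
  ],
  claw=0.2,
)

```text
t: 4.53
tcp_pos: [0.5866, -0.1222, 0.0049]
tcp_rot: [[-0.008, 0.449, 0.893], [-0.002, 0.893, -0.449], [-1.0, -0.005, -0.006]]
wrist_force: [-0.0, -0.6, 5.9]
gripper_width: 0.448
```

Call:
jog_arm(
  increments=[
    {"tx":0,"ty":0,"tz":40,"yaw":0},
    {"tx":-5,"ty":40,"tz":90,"yaw":-0.15},
    {"tx":-10,"ty":90,"tz":95,"yaw":-0.33},
    {"tx":-15,"ty":140,"tz":95,"yaw":-0.51},
    {"tx":-20,"ty":190,"tz":95,"yaw":-0.69},
  ],
)

```text
t: 5.15
tcp_pos: [0.5663, 0.0693, 0.1001]
tcp_rot: [[-0.007, 0.918, 0.397], [0.003, 0.397, -0.918], [-1.0, -0.005, -0.006]]
wrist_force: [0.6, -0.5, -2.2]
gripper_width: 0.451
```

Call:
jog_arm(
  increments=[
    {"tx":-5,"ty":40,"tz":0,"yaw":-0.14},
    {"tx":-8,"ty":65,"tz":0,"yaw":-0.28},
    {"tx":-8,"ty":65,"tz":-10,"yaw":-0.415},
    {"tx":-8,"ty":65,"tz":-20,"yaw":-0.415},
  ],
)

```text
t: 5.65
tcp_pos: [0.558, 0.1347, 0.0797]
tcp_rot: [[-0.005, 1.0, -0.004], [0.006, -0.004, -1.0], [-1.0, -0.005, -0.006]]
wrist_force: [-0.3, -1.0, -1.3]
gripper_width: 0.447
```

Call:
jog_arm(
  increments=[
    {"tx":-1,"ty":-1,"tz":-25,"yaw":0},
    {"tx":-1,"ty":-1,"tz":-38,"yaw":0},
    {"tx":-1,"ty":-1,"tz":-44,"yaw":0},
    {"tx":-1,"ty":-1,"tz":-44,"yaw":0},
  ],
)

```text
t: 6.15
tcp_pos: [0.5572, 0.1335, 0.0358]
tcp_rot: [[-0.005, 1.0, -0.004], [0.006, -0.004, -1.0], [-1.0, -0.005, -0.006]]
wrist_force: [-0.5, 0.0, -1.3]
gripper_width: 0.451
```

Call:
jog_arm(
  increments=[
    {"tx":0,"ty":0,"tz":0,"yaw":0},
    {"tx":0,"ty":0,"tz":0,"yaw":0},
    {"tx":0,"ty":0,"tz":20,"yaw":0},
    {"tx":0,"ty":0,"tz":60,"yaw":0},
    {"tx":0,"ty":0,"tz":110,"yaw":0},
  ],
  claw=0.58,
)

```text
t: 6.78
tcp_pos: [0.5565, 0.1334, 0.1463]
tcp_rot: [[-0.007, 1.0, -0.004], [0.006, -0.004, -1.0], [-1.0, -0.007, -0.005]]
wrist_force: [0.7, -0.2, -0.4]
gripper_width: 0.578
```

Call:
jog_arm(
  increments=[
    {"tx":30,"ty":-55,"tz":0,"yaw":-0.18},
    {"tx":60,"ty":-110,"tz":0,"yaw":-0.36},
    {"tx":90,"ty":-165,"tz":0,"yaw":-0.54},
    {"tx":120,"ty":-215,"tz":0,"yaw":-0.72},
    {"tx":130,"ty":-263,"tz":-30,"yaw":-0.9},
  ],
  claw=1.0,
)

```text
t: 7.4
tcp_pos: [0.6903, -0.1324, 0.119]
tcp_rot: [[0.007, 0.614, -0.789], [0.007, -0.789, -0.614], [-1.0, -0.001, -0.01]]
wrist_force: [0.2, 0.2, 0.4]
gripper_width: 0.997
```

Call:
jog_arm(
  increments=[
    {"tx":-2,"ty":2,"tz":-45,"yaw":-0.04},
    {"tx":-2,"ty":2,"tz":-85,"yaw":-0.04},
    {"tx":-2,"ty":2,"tz":-108,"yaw":-0.04},
    {"tx":-2,"ty":2,"tz":-113,"yaw":-0.04},
    {"tx":-2,"ty":2,"tz":-113,"yaw":-0.04},
  ],
)

```text
t: 8.02
tcp_pos: [0.6888, -0.1305, 0.0066]
tcp_rot: [[0.008, 0.582, -0.813], [0.006, -0.813, -0.582], [-1.0, -0.0, -0.01]]
wrist_force: [0.1, -0.5, 0.7]
gripper_width: 1.001
```

Call:
jog_arm(
  increments=[
    {"tx":0,"ty":0,"tz":0,"yaw":0},
    {"tx":0,"ty":0,"tz":0,"yaw":0},
    {"tx":0,"ty":0,"tz":0,"yaw":0},
    {"tx":0,"ty":0,"tz":0,"yaw":0},
    {"tx":0,"ty":0,"tz":0,"yaw":0},
  ],
  claw=0.2,
)

```text
t: 8.65
tcp_pos: [0.6898, -0.1307, 0.008]
tcp_rot: [[0.01, 0.582, -0.813], [0.006, -0.813, -0.582], [-1.0, 0.001, -0.012]]
wrist_force: [-0.2, 0.2, 6.3]
gripper_width: 0.448
```

Call:
jog_arm(
  increments=[
    {"tx":0,"ty":0,"tz":40,"yaw":0},
    {"tx":-1,"ty":40,"tz":90,"yaw":0.17},
    {"tx":-2,"ty":90,"tz":95,"yaw":0.35},
    {"tx":-4,"ty":140,"tz":95,"yaw":0.53},
    {"tx":-6,"ty":190,"tz":95,"yaw":0.71},
  ],
)

```text
t: 9.28
tcp_pos: [0.6833, 0.0607, 0.103]
tcp_rot: [[0.004, 0.973, -0.232], [0.011, -0.232, -0.973], [-1.0, 0.001, -0.012]]
wrist_force: [0.3, 0.5, -0.4]
gripper_width: 0.45
```

Call:
jog_arm(
  increments=[
    {"tx":-1,"ty":40,"tz":0,"yaw":0.12},
    {"tx":-2,"ty":72,"tz":-15,"yaw":0.234},
    {"tx":-2,"ty":72,"tz":-40,"yaw":0.234},
    {"tx":-2,"ty":72,"tz":-58,"yaw":0.234},
    {"tx":-2,"ty":72,"tz":-64,"yaw":0.234},
  ],
)

```text
t: 9.9
tcp_pos: [0.68, 0.1323, 0.0379]
tcp_rot: [[-0.002, 1.0, -0.001], [0.012, -0.001, -1.0], [-1.0, -0.002, -0.012]]
wrist_force: [-5.8, -0.5, 20.3]
gripper_width: 0.441
```

Call:
jog_arm(
  increments=[
    {"tx":0,"ty":0,"tz":0,"yaw":0},
    {"tx":0,"ty":0,"tz":0,"yaw":0},
  ],
)

```text
t: 10.15
tcp_pos: [0.6804, 0.1317, 0.0383]
tcp_rot: [[-0.001, 1.0, -0.002], [0.012, -0.002, -1.0], [-1.0, -0.001, -0.012]]
wrist_force: [-1.1, 0.5, -0.3]
gripper_width: 0.444
```

Call:
jog_arm(
  increments=[
    {"tx":0,"ty":0,"tz":0,"yaw":0},
    {"tx":0,"ty":0,"tz":0,"yaw":0},
    {"tx":0,"ty":0,"tz":20,"yaw":0},
    {"tx":0,"ty":0,"tz":60,"yaw":0},
    {"tx":0,"ty":0,"tz":110,"yaw":0},
  ],
  claw=0.58,
)

```text
t: 10.78
tcp_pos: [0.6799, 0.1317, 0.15]
tcp_rot: [[-0.002, 1.0, -0.002], [0.012, -0.002, -1.0], [-1.0, -0.002, -0.012]]
wrist_force: [1.7, 0.5, -0.3]
gripper_width: 0.582
```

Call:
jog_arm(
  increments=[
    {"tx":-3,"ty":-55,"tz":0,"yaw":-0.18},
    {"tx":-8,"ty":-110,"tz":0,"yaw":-0.36},
    {"tx":-13,"ty":-165,"tz":0,"yaw":-0.54},
    {"tx":-18,"ty":-220,"tz":0,"yaw":-0.72},
    {"tx":-22,"ty":-275,"tz":0,"yaw":-0.9},
  ],
  claw=1.0,
)

```text
t: 11.4
tcp_pos: [0.6581, -0.1451, 0.152]
tcp_rot: [[0.01, 0.616, -0.788], [0.008, -0.788, -0.616], [-1.0, -0.0, -0.013]]
wrist_force: [0.6, 0.3, -0.0]
gripper_width: 0.996
```

```bash
python3 - <<'E'
from h import *
p,d,ci=snap('top','top1.png')
print(rests(ci,p,d,(230,150,325,270),0.046,0.008)); print(bot.sense()['tcp_pos'])
E
```

```text
[(678.6, 131.7, 64.0, 32.7, 89.2, np.int32(307), [256.0, 171.0], 47.7), (559.0, 134.3, 62.7, 38.1, -89.9, np.int32(364), [253.0, 219.0], 48.2)]
[ 0.6575821  -0.15293352  0.15197098]
```

Call:
jog_arm(
  increments=[
    {"tx":0,"ty":-30,"tz":-20,"yaw":-0.17},
    {"tx":0,"ty":-62,"tz":-55,"yaw":-0.34},
    {"tx":0,"ty":-66,"tz":-95,"yaw":-0.365},
    {"tx":0,"ty":-66,"tz":-110,"yaw":-0.365},
    {"tx":0,"ty":-66,"tz":-110,"yaw":-0.365},
  ],
)

```text
t: 12.08
tcp_pos: [0.6573, -0.2181, 0.0419]
tcp_rot: [[0.009, 0.284, -0.959], [-0.0, -0.959, -0.284], [-1.0, 0.003, -0.009]]
wrist_force: [0.5, -0.4, -0.1]
gripper_width: 1.0
```

Call:
jog_arm(
  increments=[
    {"tx":0,"ty":0,"tz":-20,"yaw":0.01},
    {"tx":0,"ty":0,"tz":-33,"yaw":0.01},
    {"tx":0,"ty":0,"tz":-35,"yaw":0.01},
    {"tx":0,"ty":0,"tz":-35,"yaw":0.01},
  ],
)

```text
t: 12.58
tcp_pos: [0.6573, -0.218, 0.0069]
tcp_rot: [[0.009, 0.294, -0.956], [-0.0, -0.956, -0.294], [-1.0, 0.003, -0.008]]
wrist_force: [-0.6, 0.2, 0.6]
gripper_width: 1.001
```

Call:
jog_arm(
  increments=[
    {"tx":0,"ty":0,"tz":0,"yaw":0},
    {"tx":0,"ty":0,"tz":0,"yaw":0},
    {"tx":0,"ty":0,"tz":0,"yaw":0},
    {"tx":0,"ty":0,"tz":0,"yaw":0},
    {"tx":0,"ty":0,"tz":0,"yaw":0},
  ],
  claw=0.2,
)

```text
t: 13.2
tcp_pos: [0.6579, -0.2183, 0.0077]
tcp_rot: [[0.01, 0.294, -0.956], [-0.001, -0.956, -0.294], [-1.0, 0.004, -0.009]]
wrist_force: [-1.0, 0.5, 4.9]
gripper_width: 0.445
```

Call:
jog_arm(
  increments=[
    {"tx":0,"ty":0,"tz":40,"yaw":0},
    {"tx":-5,"ty":45,"tz":90,"yaw":0.17},
    {"tx":-10,"ty":100,"tz":100,"yaw":0.35},
    {"tx":-15,"ty":155,"tz":100,"yaw":0.53},
    {"tx":-20,"ty":210,"tz":100,"yaw":0.71},
  ],
)

```text
t: 13.82
tcp_pos: [0.6372, -0.0066, 0.1074]
tcp_rot: [[0.008, 0.849, -0.528], [0.006, -0.528, -0.849], [-1.0, 0.003, -0.009]]
wrist_force: [-0.1, 0.1, -1.3]
gripper_width: 0.447
```

Call:
jog_arm(
  increments=[
    {"tx":-4,"ty":40,"tz":0,"yaw":0.17},
    {"tx":-8,"ty":80,"tz":0,"yaw":0.35},
    {"tx":-15,"ty":120,"tz":0,"yaw":0.53},
    {"tx":-18,"ty":140,"tz":0,"yaw":0.56},
  ],
)

```text
t: 14.32
tcp_pos: [0.6181, 0.1352, 0.1068]
tcp_rot: [[0.002, 1.0, 0.005], [0.009, 0.005, -1.0], [-1.0, 0.002, -0.009]]
wrist_force: [-0.3, 0.0, -1.4]
gripper_width: 0.447
```

Call:
jog_arm(
  increments=[
    {"tx":1,"ty":-2,"tz":-35,"yaw":0},
    {"tx":1,"ty":-2,"tz":-58,"yaw":0},
    {"tx":1,"ty":-2,"tz":-67,"yaw":0},
    {"tx":1,"ty":-2,"tz":-68,"yaw":0},
  ],
)

```text
t: 14.82
tcp_pos: [0.6191, 0.1326, 0.0387]
tcp_rot: [[0.001, 1.0, 0.004], [0.009, 0.004, -1.0], [-1.0, 0.001, -0.009]]
wrist_force: [0.1, -0.3, -1.1]
gripper_width: 0.449
```

Call:
jog_arm(
  increments=[
    {"tx":0,"ty":0,"tz":0,"yaw":0},
    {"tx":0,"ty":0,"tz":0,"yaw":0},
    {"tx":0,"ty":0,"tz":20,"yaw":0},
    {"tx":0,"ty":0,"tz":60,"yaw":0},
    {"tx":0,"ty":0,"tz":110,"yaw":0},
  ],
  claw=0.56,
)

```text
t: 15.45
tcp_pos: [0.6185, 0.1325, 0.1494]
tcp_rot: [[-0.0, 1.0, 0.003], [0.009, 0.003, -1.0], [-1.0, 0.0, -0.009]]
wrist_force: [0.6, -0.0, 0.9]
gripper_width: 0.566
```

Call:
jog_arm(
  increments=[
    {"tx":-6,"ty":-60,"tz":0,"yaw":-0.18},
    {"tx":-12,"ty":-120,"tz":0,"yaw":-0.36},
    {"tx":-18,"ty":-180,"tz":0,"yaw":-0.54},
    {"tx":-25,"ty":-240,"tz":0,"yaw":-0.72},
    {"tx":-33,"ty":-300,"tz":0,"yaw":-0.9},
  ],
  claw=1.0,
)

```text
t: 16.08
tcp_pos: [0.5855, -0.1697, 0.1502]
tcp_rot: [[0.008, 0.619, -0.785], [0.005, -0.785, -0.619], [-1.0, 0.001, -0.01]]
wrist_force: [-0.1, 0.3, 0.2]
gripper_width: 1.0
```

Call:
jog_arm(
  increments=[
    {"tx":0,"ty":-30,"tz":-10,"yaw":-0.17},
    {"tx":0,"ty":-60,"tz":-50,"yaw":-0.3},
    {"tx":0,"ty":-68,"tz":-90,"yaw":-0.31},
    {"tx":0,"ty":-68,"tz":-100,"yaw":-0.31},
    {"tx":0,"ty":-68,"tz":-100,"yaw":-0.31},
  ],
)

```text
t: 16.7
tcp_pos: [0.5854, -0.2371, 0.0504]
tcp_rot: [[0.009, 0.351, -0.936], [0.003, -0.936, -0.351], [-1.0, 0.001, -0.009]]
wrist_force: [0.6, 0.4, 0.7]
gripper_width: 1.004
```

Call:
jog_arm(
  increments=[
    {"tx":0,"ty":0,"tz":-25,"yaw":0},
    {"tx":0,"ty":0,"tz":-41,"yaw":0},
    {"tx":0,"ty":0,"tz":-44,"yaw":0},
    {"tx":0,"ty":0,"tz":-44,"yaw":0},
  ],
)

```text
t: 17.2
tcp_pos: [0.5859, -0.237, 0.0071]
tcp_rot: [[0.01, 0.351, -0.936], [0.002, -0.936, -0.351], [-1.0, 0.001, -0.01]]
wrist_force: [-0.4, -0.6, -1.0]
gripper_width: 0.998
```

Call:
jog_arm(
  increments=[
    {"tx":0,"ty":0,"tz":0,"yaw":0},
    {"tx":0,"ty":0,"tz":0,"yaw":0},
    {"tx":0,"ty":0,"tz":0,"yaw":0},
    {"tx":0,"ty":0,"tz":0,"yaw":0},
    {"tx":0,"ty":0,"tz":0,"yaw":0},
  ],
  claw=0.2,
)

```text
t: 17.82
tcp_pos: [0.5863, -0.2373, 0.008]
tcp_rot: [[0.011, 0.351, -0.936], [0.002, -0.936, -0.351], [-1.0, 0.002, -0.011]]
wrist_force: [-0.9, 1.3, 5.1]
gripper_width: 0.445
```

Call:
jog_arm(
  increments=[
    {"tx":0,"ty":0,"tz":40,"yaw":0},
    {"tx":-10,"ty":45,"tz":90,"yaw":0.17},
    {"tx":-20,"ty":95,"tz":100,"yaw":0.35},
    {"tx":-35,"ty":145,"tz":100,"yaw":0.53},
    {"tx":-50,"ty":195,"tz":100,"yaw":0.71},
  ],
)

```text
t: 18.45
tcp_pos: [0.5358, -0.0408, 0.1084]
tcp_rot: [[0.008, 0.879, -0.476], [0.008, -0.476, -0.879], [-1.0, 0.003, -0.011]]
wrist_force: [0.1, -0.2, -0.4]
gripper_width: 0.448
```

Call:
jog_arm(
  increments=[
    {"tx":-10,"ty":50,"tz":0,"yaw":0.17},
    {"tx":-22,"ty":100,"tz":0,"yaw":0.34},
    {"tx":-35,"ty":145,"tz":0,"yaw":0.5},
    {"tx":-42,"ty":174,"tz":0,"yaw":0.5},
    {"tx":-42,"ty":174,"tz":0,"yaw":0.5},
  ],
)

```text
t: 19.08
tcp_pos: [0.493, 0.1348, 0.1084]
tcp_rot: [[0.002, 1.0, 0.007], [0.011, 0.007, -1.0], [-1.0, 0.002, -0.011]]
wrist_force: [0.2, 0.1, -1.4]
gripper_width: 0.441
```

Call:
jog_arm(
  increments=[
    {"tx":1,"ty":-2,"tz":-35,"yaw":0},
    {"tx":1,"ty":-2,"tz":-58,"yaw":0},
    {"tx":1,"ty":-2,"tz":-68,"yaw":0},
    {"tx":1,"ty":-2,"tz":-69,"yaw":0},
  ],
)

```text
t: 19.58
tcp_pos: [0.494, 0.1321, 0.0392]
tcp_rot: [[0.002, 1.0, 0.006], [0.011, 0.006, -1.0], [-1.0, 0.002, -0.011]]
wrist_force: [-0.7, 0.2, -0.9]
gripper_width: 0.443
```

Call:
jog_arm(
  increments=[
    {"tx":0,"ty":0,"tz":0,"yaw":0},
    {"tx":0,"ty":0,"tz":0,"yaw":0},
    {"tx":0,"ty":0,"tz":20,"yaw":0},
    {"tx":0,"ty":0,"tz":60,"yaw":0},
    {"tx":0,"ty":0,"tz":110,"yaw":0},
  ],
  claw=0.56,
)

```text
t: 20.2
tcp_pos: [0.4934, 0.132, 0.1502]
tcp_rot: [[0.001, 1.0, 0.006], [0.011, 0.006, -1.0], [-1.0, 0.001, -0.011]]
wrist_force: [0.3, -0.2, 0.5]
gripper_width: 0.559
```

Call:
jog_arm(
  increments=[
    {"tx":20,"ty":10,"tz":40,"yaw":0},
    {"tx":40,"ty":20,"tz":80,"yaw":0},
    {"tx":75,"ty":30,"tz":110,"yaw":0},
    {"tx":75,"ty":30,"tz":110,"yaw":0},
    {"tx":75,"ty":30,"tz":110,"yaw":0},
  ],
)

```text
t: 20.82
tcp_pos: [0.5674, 0.1619, 0.2595]
tcp_rot: [[-0.001, 1.0, 0.006], [0.01, 0.006, -1.0], [-1.0, -0.001, -0.01]]
wrist_force: [-0.4, -0.2, -0.3]
gripper_width: 0.561
```

```bash
python3 - <<'E'
from h import *
s=bot.sense(); print(s['t'],s['tcp_pos'])
p,d,ci=snap('wrist','w1.png')
for r in rests(ci,p,d,(60,60,600,420),0.046,0.006): print(r)
E
```

```text
20.825 [0.56740294 0.16186006 0.25945261]
(533.1, 207.9, 75.3, 12.1, -89.8, np.int32(1063), [291.0, 151.0], 47.6)
(652.7, 223.2, 99.1, 28.5, 0.4, np.int32(1460), [418.0, 129.0], 46.3)
(386.1, 199.1, 53.5, 48.8, -89.5, np.int32(2356), [139.0, 160.0], 54.1)
(479.5, 132.8, 63.0, 12.4, 85.9, np.int32(514), [239.0, 226.0], 46.1)
(547.0, 134.2, 63.3, 20.4, 88.6, np.int32(550), [302.0, 226.0], 46.1)
(569.4, 134.9, 62.3, 14.3, -89.2, np.int32(504), [332.0, 226.0], 46.4)
(611.1, 133.8, 63.2, 24.6, -89.8, np.int32(713), [366.0, 227.0], 46.1)
(630.9, 134.3, 62.7, 16.1, 89.2, np.int32(581), [392.0, 227.0], 46.4)
(508.0, 132.8, 62.4, 11.6, 88.7, np.int32(499), [270.0, 226.0], 46.1)
(670.1, 132.1, 63.0, 20.6, 89.4, np.int32(577), [424.0, 229.0], 46.2)
(687.7, 131.6, 62.7, 26.5, -86.3, np.int32(763), [450.0, 226.0], 46.1)
(384.4, 21.5, 57.9, 44.6, -25.9, np.int32(1622), [160.0, 325.0], 54.2)
```

View pics/w1.png

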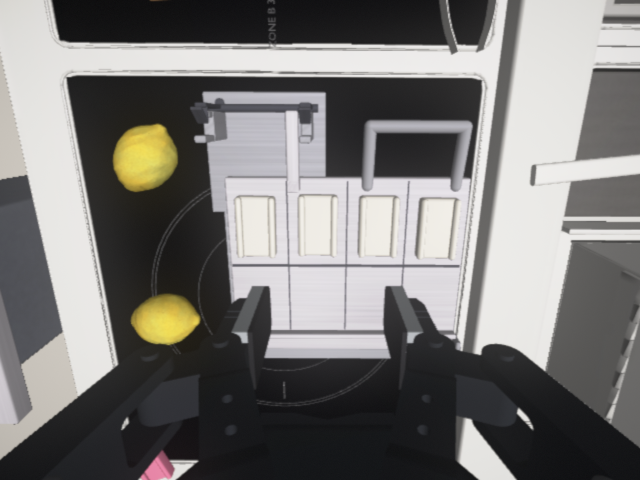

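All four rests lie flat and above the cross line (px row 265): bottoms at row 258, one per lane, centres at px x 256, 318, 378 and 438. The handle bar is at px (418,125), about (0.6525, 0.231) in the world.

Call:
jog_arm(
  increments=[
    {"tx":17,"ty":14,"tz":-10,"yaw":0.18},
    {"tx":34,"ty":28,"tz":-20,"yaw":0.36},
    {"tx":51,"ty":42,"tz":-30,"yaw":0.54},
    {"tx":68,"ty":56,"tz":-40,"yaw":0.72},
    {"tx":85,"ty":69,"tz":-50,"yaw":0.9},
  ],
  claw=0.45,
)

```text
t: 21.5
tcp_pos: [0.6507, 0.2307, 0.2073]
tcp_rot: [[-0.012, 0.612, 0.791], [0.004, 0.791, -0.612], [-1.0, -0.004, -0.012]]
wrist_force: [0.1, 0.1, -0.9]
gripper_width: 0.451
```

Call:
jog_arm(
  increments=[
    {"tx":0,"ty":0,"tz":-20,"yaw":0.17},
    {"tx":0,"ty":0,"tz":-40,"yaw":0.34},
    {"tx":0,"ty":0,"tz":-60,"yaw":0.51},
    {"tx":0,"ty":0,"tz":-80,"yaw":0.67},
    {"tx":0,"ty":0,"tz":-80,"yaw":0.67},
  ],
)

```text
t: 22.12
tcp_pos: [0.6477, 0.2299, 0.1245]
tcp_rot: [[-0.018, -0.009, 1.0], [-0.006, 1.0, 0.009], [-1.0, -0.006, -0.018]]
wrist_force: [-0.2, 0.1, 0.3]
gripper_width: 0.448
```

Call:
jog_arm(
  increments=[
    {"tx":3,"ty":1,"tz":-35,"yaw":0},
    {"tx":5,"ty":1,"tz":-65,"yaw":0},
    {"tx":5,"ty":1,"tz":-90,"yaw":0},
    {"tx":5,"ty":1,"tz":-102,"yaw":0},
    {"tx":5,"ty":1,"tz":-102,"yaw":0},
  ],
)

```text
t: 22.75
tcp_pos: [0.6521, 0.2306, 0.0222]
tcp_rot: [[-0.02, -0.008, 1.0], [-0.006, 1.0, 0.008], [-1.0, -0.006, -0.02]]
wrist_force: [0.5, 1.1, 0.6]
gripper_width: 0.45
```

Call:
jog_arm(
  increments=[
    {"tx":0,"ty":0,"tz":0,"yaw":0},
    {"tx":0,"ty":0,"tz":0,"yaw":0},
    {"tx":0,"ty":0,"tz":0,"yaw":0},
    {"tx":0,"ty":0,"tz":0,"yaw":0},
    {"tx":0,"ty":0,"tz":0,"yaw":0},
  ],
  claw=0,
)

```text
t: 23.38
tcp_pos: [0.653, 0.2325, 0.0239]
tcp_rot: [[-0.017, -0.009, 1.0], [-0.003, 1.0, 0.009], [-1.0, -0.003, -0.017]]
wrist_force: [-0.7, 5.2, 3.5]
gripper_width: 0.115
```

```bash
python3 - <<'E'
from h import *
for n in('top','scene'): snap(n,n+'2.png')
a=cv2.imread('pics/top2.png')[100:340,120:520];b=cv2.imread('pics/scene2.png')[100:340,120:520]
cv2.imwrite('pics/both2.png',cv2.resize(np.vstack([a,b]),None,fx=1.2,fy=1.2)); print(bot.sense()['tcp_pos'])
E
```

```text
[0.65301611 0.2324467  0.02388858]
```

View pics/both2.png

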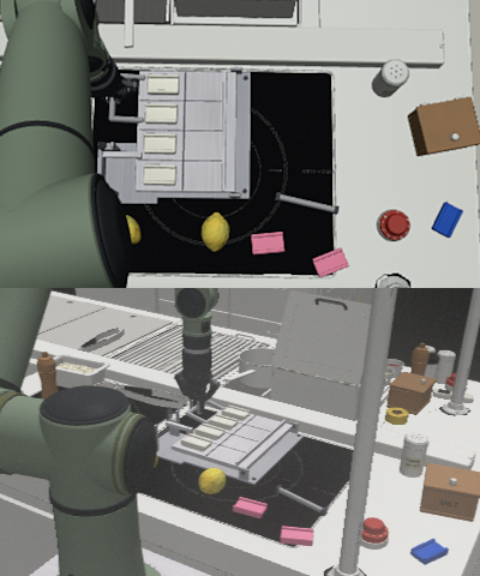

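The top view shows all rests clearly on the board with the handle gripped, so I'll track them with it during the lift.

Call:
jog_arm(
  increments=[
    {"tx":0,"ty":0,"tz":3,"yaw":0},
    {"tx":0,"ty":-0.5,"tz":8,"yaw":0},
    {"tx":0,"ty":-1.2,"tz":14,"yaw":0},
    {"tx":0,"ty":-2,"tz":20,"yaw":0},
    {"tx":0,"ty":-2.8,"tz":24,"yaw":0},
  ],
)

```text
t: 24.1
tcp_pos: [0.653, 0.2299, 0.0482]
tcp_rot: [[-0.017, -0.009, 1.0], [-0.002, 1.0, 0.009], [-1.0, -0.002, -0.017]]
wrist_force: [2.7, 3.7, -8.6]
gripper_width: 0.116
```

```bash
cat > tr.py <<'E'
from h import *
s=bot.sense(); p,d,ci=bot.snapshot('top')+(bot.camera_info('top'),)
q=p.astype(int); m=((q[...,0]-q[...,2]>5)&(q[...,0]>150)).astype(np.uint8); m[:155]=0;m[275:]=0;m[:,:225]=0;m[:,325:]=0
n,l,st,c=cv2.connectedComponentsWithStats(m); P=pts(ci,d)
print(s['t'],s['tcp_pos'].round(4),s['wrist_force'].round(1),round(s['gripper_width'],3))
for i in range(1,n):
    if st[i,4]>100: w=P[l==i]; print(st[i,4],c[i].round(1),np.median(w,0).round(4))
b=P[160:262,286:304].reshape(-1,3); b=b[(b[:,2]>.02)]  # board lower half, fit plane tilt
A=np.c_[b[:,:2],np.ones(len(b))]; k=np.linalg.lstsq(A,b[:,2],rcond=None)[0]; print('tilt?',np.arctan(k[1]).round(3))
E
python3 tr.py
```

```text
24.1 [0.653  0.2299 0.0482] [ 2.7  3.7 -8.6] 0.116
317 [255.5 168.9] [0.6793 0.1282 0.0571]
382 [254.1 192.5] [0.6199 0.1305 0.0577]
389 [252.7 217.8] [0.5585 0.1309 0.0574]
396 [252.7 244.2] [0.4954 0.1291 0.0574]
tilt? -0.811
```

Call:
jog_arm(
  increments=[
    {"tx":0,"ty":-0.4,"tz":2,"yaw":0},
    {"tx":0,"ty":-0.9,"tz":5,"yaw":0},
    {"tx":0,"ty":-1.4,"tz":8,"yaw":0},
    {"tx":0,"ty":-2,"tz":11,"yaw":0},
    {"tx":0,"ty":-2.2,"tz":12.5,"yaw":0},
  ],
)

```text
t: 24.78
tcp_pos: [0.653, 0.2274, 0.0615]
tcp_rot: [[-0.017, -0.009, 1.0], [-0.003, 1.0, 0.009], [-1.0, -0.002, -0.017]]
wrist_force: [1.2, 3.2, -6.9]
gripper_width: 0.115
```

Call:
jog_arm(
  increments=[
    {"tx":0,"ty":-0.2,"tz":1,"yaw":0},
    {"tx":0,"ty":-0.4,"tz":2.5,"yaw":0},
    {"tx":0,"ty":-0.7,"tz":4,"yaw":0},
    {"tx":0,"ty":-1,"tz":5.5,"yaw":0},
    {"tx":0,"ty":-1.1,"tz":6,"yaw":0},
  ],
)

```text
t: 25.4
tcp_pos: [0.653, 0.2261, 0.0675]
tcp_rot: [[-0.017, -0.008, 1.0], [-0.003, 1.0, 0.008], [-1.0, -0.003, -0.017]]
wrist_force: [1.5, 1.3, -7.5]
gripper_width: 0.116
```

```bash
python3 tr.py
```

```text
25.4 [0.653  0.2261 0.0675] [ 1.5  1.3 -7.5] 0.116
331 [256.1 167.5] [0.679  0.1262 0.0681]
331 [254.4 192.3] [0.618  0.129  0.0684]
391 [253.1 216.9] [0.5576 0.129  0.0695]
403 [253.1 243.5] [0.4947 0.1271 0.069 ]
tilt? -0.905
```

Call:
jog_arm(
  increments=[
    {"tx":0,"ty":-0.3,"tz":1.2,"yaw":0},
    {"tx":0,"ty":-0.6,"tz":2.5,"yaw":0},
    {"tx":0,"ty":-0.9,"tz":3.7,"yaw":0},
    {"tx":0,"ty":-1.2,"tz":5,"yaw":0},
    {"tx":0,"ty":-1.2,"tz":5,"yaw":0},
  ],
)

```text
t: 26.08
tcp_pos: [0.653, 0.2248, 0.0728]
tcp_rot: [[-0.017, -0.008, 1.0], [-0.003, 1.0, 0.008], [-1.0, -0.003, -0.017]]
wrist_force: [1.6, 0.3, -6.6]
gripper_width: 0.117
```

```bash
python3 tr.py
```

```text
26.075 [0.653  0.2248 0.0728] [ 1.6  0.3 -6.6] 0.117
324 [256.2 167.1] [0.6789 0.126  0.0712]
333 [254.7 191.9] [0.6185 0.1267 0.0721]
350 [253.4 217.6] [0.5563 0.1275 0.0719]
409 [253.2 243.3] [0.4949 0.1265 0.0722]
tilt? -0.953
```

Call:
jog_arm(
  increments=[
    {"tx":0,"ty":-0.3,"tz":1.2,"yaw":0},
    {"tx":0,"ty":-0.6,"tz":2.5,"yaw":0},
    {"tx":0,"ty":-0.9,"tz":3.7,"yaw":0},
    {"tx":0,"ty":-1.2,"tz":5,"yaw":0},
    {"tx":0,"ty":-1.2,"tz":5,"yaw":0},
  ],
)

```text
t: 26.75
tcp_pos: [0.653, 0.2234, 0.078]
tcp_rot: [[-0.017, -0.008, 1.0], [-0.003, 1.0, 0.008], [-1.0, -0.003, -0.017]]
wrist_force: [1.5, 1.3, -5.1]
gripper_width: 0.115
```

```bash
python3 tr.py
```

```text
26.75 [0.653  0.2234 0.078 ] [ 1.5  1.3 -5.1] 0.115
323 [256.4 166.7] [0.6793 0.124  0.0741]
340 [254.9 191.6] [0.6182 0.1261 0.0746]
402 [253.9 216.4] [0.558  0.1266 0.0751]
417 [253.7 243.2] [0.4947 0.1247 0.0744]
tilt? -0.673
```

Call:
jog_arm(
  increments=[
    {"tx":0,"ty":-0.3,"tz":1.2,"yaw":0},
    {"tx":0,"ty":-0.7,"tz":2.5,"yaw":0},
    {"tx":0,"ty":-1.1,"tz":3.7,"yaw":0},
    {"tx":0,"ty":-1.4,"tz":5,"yaw":0},
    {"tx":0,"ty":-1.4,"tz":5,"yaw":0},
  ],
)

```text
t: 27.42
tcp_pos: [0.6529, 0.2219, 0.0832]
tcp_rot: [[-0.017, -0.008, 1.0], [-0.004, 1.0, 0.008], [-1.0, -0.003, -0.017]]
wrist_force: [1.6, 0.9, -5.1]
gripper_width: 0.114
```

```bash
python3 tr.py
```

```text
27.425 [0.6529 0.2219 0.0832] [ 1.6  0.9 -5.1] 0.114
331 [256.9 166.3] [0.6792 0.1233 0.0769]
341 [255.  191.3] [0.6181 0.1258 0.0777]
398 [254.  216.1] [0.5579 0.1258 0.0785]
417 [253.8 242.9] [0.4948 0.1242 0.0778]
tilt? -0.662
```

Call:
jog_arm(
  increments=[
    {"tx":0,"ty":-0.3,"tz":1.2,"yaw":0},
    {"tx":0,"ty":-0.7,"tz":2.5,"yaw":0},
    {"tx":0,"ty":-1.1,"tz":3.7,"yaw":0},
    {"tx":0,"ty":-1.5,"tz":5,"yaw":0},
    {"tx":0,"ty":-1.5,"tz":5,"yaw":0},
  ],
)

```text
t: 28.1
tcp_pos: [0.653, 0.2202, 0.0884]
tcp_rot: [[-0.017, -0.008, 1.0], [-0.004, 1.0, 0.008], [-1.0, -0.004, -0.017]]
wrist_force: [1.4, 1.1, -6.3]
gripper_width: 0.116
```

```bash
python3 tr.py
```

```text
28.1 [0.653  0.2202 0.0884] [ 1.4  1.1 -6.3] 0.116
334 [257.  165.9] [0.679  0.1225 0.0803]
342 [255.2 190.9] [0.6178 0.1241 0.0807]
350 [254.  216.7] [0.5565 0.1254 0.0814]
413 [254.2 242.6] [0.4955 0.1233 0.0808]
tilt? -0.817
```

Call:
jog_arm(
  increments=[
    {"tx":0,"ty":-0.4,"tz":1.2,"yaw":0},
    {"tx":0,"ty":-0.8,"tz":2.5,"yaw":0},
    {"tx":0,"ty":-1.2,"tz":3.7,"yaw":0},
    {"tx":0,"ty":-1.6,"tz":5,"yaw":0},
    {"tx":0,"ty":-1.6,"tz":5,"yaw":0},
  ],
)

```text
t: 28.78
tcp_pos: [0.653, 0.2185, 0.0936]
tcp_rot: [[-0.017, -0.008, 1.0], [-0.004, 1.0, 0.008], [-1.0, -0.004, -0.017]]
wrist_force: [3.2, 0.4, -7.4]
gripper_width: 0.111
```

```bash
python3 tr.py
```

```text
28.775 [0.653  0.2185 0.0936] [ 3.2  0.4 -7.4] 0.111
325 [257.3 165.6] [0.6787 0.1219 0.0831]
339 [255.9 190.6] [0.6184 0.1228 0.0842]
359 [254.6 216.6] [0.5559 0.1237 0.0841]
422 [254.4 242.4] [0.4952 0.1222 0.0841]
tilt? -0.533
```

Call:
jog_arm(
  increments=[
    {"tx":0,"ty":-0.4,"tz":1.2,"yaw":0},
    {"tx":0,"ty":-0.8,"tz":2.5,"yaw":0},
    {"tx":0,"ty":-1.2,"tz":3.7,"yaw":0},
    {"tx":0,"ty":-1.7,"tz":5,"yaw":0},
    {"tx":0,"ty":-1.7,"tz":5,"yaw":0},
  ],
)

```text
t: 29.45
tcp_pos: [0.653, 0.2165, 0.099]
tcp_rot: [[-0.017, -0.008, 1.0], [-0.004, 1.0, 0.008], [-1.0, -0.004, -0.017]]
wrist_force: [1.7, -0.6, -4.6]
gripper_width: 0.117
```

```bash
python3 tr.py
```

```text
29.45 [0.653  0.2165 0.099 ] [ 1.7 -0.6 -4.6] 0.117
331 [257.8 165.1] [0.6797 0.1198 0.0862]
342 [255.9 190.2] [0.618  0.1226 0.0872]
352 [254.9 216.3] [0.5563 0.1226 0.0875]
420 [254.7 242.3] [0.4946 0.1202 0.0872]
tilt? -0.628
```

Call:
jog_arm(
  increments=[
    {"tx":0,"ty":-0.4,"tz":1.2,"yaw":0},
    {"tx":0,"ty":-0.9,"tz":2.5,"yaw":0},
    {"tx":0,"ty":-1.4,"tz":3.7,"yaw":0},
    {"tx":0,"ty":-1.9,"tz":5,"yaw":0},
    {"tx":0,"ty":-1.9,"tz":5,"yaw":0},
  ],
)

```text
t: 30.12
tcp_pos: [0.653, 0.2146, 0.1042]
tcp_rot: [[-0.017, -0.008, 1.0], [-0.004, 1.0, 0.008], [-1.0, -0.004, -0.017]]
wrist_force: [1.2, -0.6, -6.4]
gripper_width: 0.112
```

```bash
python3 tr.py
```

```text
30.125 [0.653  0.2146 0.1042] [ 1.2 -0.6 -6.4] 0.112
326 [260.6 164.9] [0.6793 0.1129 0.0875]
342 [258.9 190.1] [0.6184 0.1154 0.0882]
356 [257.7 216.2] [0.5563 0.1157 0.0889]
418 [255.1 242.1] [0.495  0.1199 0.0902]
tilt? -0.712
```

Call:
jog_arm(
  increments=[
    {"tx":0,"ty":-0.4,"tz":1.2,"yaw":0},
    {"tx":0,"ty":-0.9,"tz":2.5,"yaw":0},
    {"tx":0,"ty":-1.4,"tz":3.7,"yaw":0},
    {"tx":0,"ty":-1.9,"tz":5,"yaw":0},
    {"tx":0,"ty":-1.9,"tz":5,"yaw":0},
  ],
)

```text
t: 30.8
tcp_pos: [0.653, 0.2124, 0.1093]
tcp_rot: [[-0.017, -0.008, 1.0], [-0.005, 1.0, 0.008], [-1.0, -0.005, -0.017]]
wrist_force: [2.9, -1.5, -6.3]
gripper_width: 0.113
```

```bash
python3 tr.py
```

```text
30.8 [0.653  0.2124 0.1093] [ 2.9 -1.5 -6.3] 0.113
313 [285.4 167.3] [0.68   0.0549 0.0706]
323 [283.5 192.3] [0.6185 0.0594 0.0719]
341 [282.9 218. ] [0.5563 0.0589 0.0714]
425 [255.6 241.9] [0.4947 0.1177 0.0934]
tilt? -1.007
```

Three slid together and the rest at x≈0.495 stayed. I'll hold still now.

Call:
jog_arm(
  increments=[
    {"tx":0,"ty":0,"tz":0,"yaw":0},
    {"tx":0,"ty":0,"tz":0,"yaw":0},
    {"tx":0,"ty":0,"tz":0,"yaw":0},
    {"tx":0,"ty":0,"tz":0,"yaw":0},
    {"tx":0,"ty":0,"tz":0,"yaw":0},
  ],
)

```text
t: 31.48
tcp_pos: [0.653, 0.2123, 0.1094]
tcp_rot: [[-0.017, -0.008, 1.0], [-0.005, 1.0, 0.008], [-1.0, -0.005, -0.017]]
wrist_force: [1.9, -1.6, -5.2]
gripper_width: 0.114
```

```bash
python3 tr.py
```

```text
31.475 [0.653  0.2123 0.1094] [ 1.9 -1.6 -5.2] 0.114
311 [295.4 169. ] [0.6791 0.0331 0.062 ]
308 [295.  193.7] [0.618  0.0322 0.0622]
326 [294.5 218.9] [0.5566 0.0313 0.0619]
426 [255.7 241.9] [0.495  0.1175 0.0937]
tilt? -0.722
```

Call:
jog_arm(
  increments=[
    {"tx":0,"ty":0,"tz":0,"yaw":0},
    {"tx":0,"ty":0,"tz":0,"yaw":0},
    {"tx":0,"ty":0,"tz":0,"yaw":0},
    {"tx":0,"ty":0,"tz":0,"yaw":0},
    {"tx":0,"ty":0,"tz":0,"yaw":0},
  ],
)

```text
t: 32.15
tcp_pos: [0.653, 0.2124, 0.1094]
tcp_rot: [[-0.017, -0.008, 1.0], [-0.005, 1.0, 0.008], [-1.0, -0.005, -0.017]]
wrist_force: [1.4, -2.6, -6.4]
gripper_width: 0.118
```

Call:
jog_arm(
  increments=[
    {"tx":0,"ty":0,"tz":0,"yaw":0},
    {"tx":0,"ty":0,"tz":0,"yaw":0},
    {"tx":0,"ty":0,"tz":0,"yaw":0},
    {"tx":0,"ty":0,"tz":0,"yaw":0},
    {"tx":0,"ty":0,"tz":0,"yaw":0},
  ],
)

```text
t: 32.78
tcp_pos: [0.653, 0.2123, 0.1094]
tcp_rot: [[-0.017, -0.008, 1.0], [-0.005, 1.0, 0.008], [-1.0, -0.005, -0.017]]
wrist_force: [1.4, -1.9, -6.0]
gripper_width: 0.117
```

Call:
jog_arm(
  increments=[
    {"tx":0,"ty":0,"tz":0,"yaw":0},
    {"tx":0,"ty":0,"tz":0,"yaw":0},
    {"tx":0,"ty":0,"tz":0,"yaw":0},
    {"tx":0,"ty":0,"tz":0,"yaw":0},
    {"tx":0,"ty":0,"tz":0,"yaw":0},
  ],
)

```text
t: 33.4
tcp_pos: [0.653, 0.2124, 0.1094]
tcp_rot: [[-0.017, -0.008, 1.0], [-0.005, 1.0, 0.008], [-1.0, -0.005, -0.017]]
wrist_force: [1.5, -1.5, -4.9]
gripper_width: 0.115
```

Call:
jog_arm(
  increments=[
    {"tx":0,"ty":0,"tz":0,"yaw":0},
    {"tx":0,"ty":0,"tz":0,"yaw":0},
    {"tx":0,"ty":0,"tz":0,"yaw":0},
    {"tx":0,"ty":0,"tz":0,"yaw":0},
    {"tx":0,"ty":0,"tz":0,"yaw":0},
  ],
)

```text
t: 34.02
tcp_pos: [0.653, 0.2124, 0.1094]
tcp_rot: [[-0.017, -0.008, 1.0], [-0.005, 1.0, 0.008], [-1.0, -0.005, -0.017]]
wrist_force: [1.3, -1.6, -5.4]
gripper_width: 0.114
```

```bash
python3 tr.py
```

```text
34.025 [0.653  0.2124 0.1094] [ 1.3 -1.6 -5.4] 0.114
311 [295.4 169. ] [0.679  0.0331 0.0617]
308 [295.  193.7] [0.6182 0.0322 0.0619]
325 [294.5 218.9] [0.5567 0.0312 0.0622]
371 [255.6 243. ] [0.493  0.118  0.0925]
tilt? -0.802
```

Call:
jog_arm(
  increments=[
    {"tx":0,"ty":1,"tz":-2.5,"yaw":0},
    {"tx":0,"ty":2.6,"tz":-6.5,"yaw":0},
    {"tx":0,"ty":4.4,"tz":-11.5,"yaw":0},
    {"tx":0,"ty":6.3,"tz":-16.5,"yaw":0},
    {"tx":0,"ty":7.8,"tz":-21,"yaw":0},
  ],
)

```text
t: 34.7
tcp_pos: [0.653, 0.2203, 0.0882]
tcp_rot: [[-0.016, -0.008, 1.0], [-0.005, 1.0, 0.008], [-1.0, -0.005, -0.016]]
wrist_force: [-0.7, -0.8, -0.7]
gripper_width: 0.111
```

Call:
jog_arm(
  increments=[
    {"tx":0,"ty":1.3,"tz":-4,"yaw":0},
    {"tx":0,"ty":2.5,"tz":-8,"yaw":0},
    {"tx":0,"ty":3.7,"tz":-12,"yaw":0},
    {"tx":0,"ty":4.9,"tz":-16.5,"yaw":0},
    {"tx":0,"ty":6,"tz":-21,"yaw":0},
  ],
)

```text
t: 35.33
tcp_pos: [0.6529, 0.2265, 0.067]
tcp_rot: [[-0.017, -0.008, 1.0], [-0.005, 1.0, 0.008], [-1.0, -0.005, -0.017]]
wrist_force: [-1.2, -2.8, 0.8]
gripper_width: 0.113
```

Call:
jog_arm(
  increments=[
    {"tx":0,"ty":0.8,"tz":-4,"yaw":0},
    {"tx":0,"ty":1.6,"tz":-8,"yaw":0},
    {"tx":0,"ty":2.3,"tz":-12,"yaw":0},
    {"tx":0,"ty":3.1,"tz":-16,"yaw":0},
    {"tx":0,"ty":3.7,"tz":-19,"yaw":0},
  ],
)

```text
t: 35.95
tcp_pos: [0.6529, 0.23, 0.0478]
tcp_rot: [[-0.017, -0.008, 1.0], [-0.006, 1.0, 0.008], [-1.0, -0.005, -0.017]]
wrist_force: [-0.3, -1.6, 0.7]
gripper_width: 0.116
```

Call:
jog_arm(
  increments=[
    {"tx":0,"ty":0.7,"tz":-5,"yaw":0},
    {"tx":0,"ty":1.3,"tz":-10,"yaw":0},
    {"tx":0,"ty":1.8,"tz":-15,"yaw":0},
    {"tx":0,"ty":2.2,"tz":-20,"yaw":0},
    {"tx":0,"ty":2.5,"tz":-23.5,"yaw":0},
  ],
)

```text
t: 36.58
tcp_pos: [0.6531, 0.2326, 0.0258]
tcp_rot: [[-0.016, -0.008, 1.0], [-0.005, 1.0, 0.008], [-1.0, -0.005, -0.016]]
wrist_force: [-8.4, -4.6, 27.2]
gripper_width: 0.11
```

```bash
python3 tr.py
```

```text
36.575 [0.6531 0.2326 0.0258] [-8.4 -4.6 27.2] 0.11
311 [292.5 171.5] [0.6785 0.041  0.0429]
300 [292.  195.5] [0.6183 0.0402 0.0426]
368 [291.5 219.3] [0.5597 0.0408 0.043 ]
386 [252.4 245. ] [0.4953 0.1324 0.0429]
tilt? -0.484
```

Board is flat again. Releasing the handle and going to the worn rests.

Call:
jog_arm(
  increments=[
    {"tx":0,"ty":0,"tz":0,"yaw":0},
    {"tx":0,"ty":0,"tz":0,"yaw":0},
    {"tx":0,"ty":-1,"tz":10,"yaw":0},
    {"tx":0,"ty":-2,"tz":55,"yaw":0},
    {"tx":0,"ty":-2,"tz":115,"yaw":0},
  ],
  claw=0.45,
)

```text
t: 37.25
tcp_pos: [0.6518, 0.2303, 0.1407]
tcp_rot: [[-0.019, -0.008, 1.0], [-0.006, 1.0, 0.008], [-1.0, -0.006, -0.019]]
wrist_force: [1.1, -0.2, -1.0]
gripper_width: 0.451
```

Call:
jog_arm(
  increments=[
    {"tx":5,"ty":-38,"tz":5,"yaw":-0.17},
    {"tx":10,"ty":-76,"tz":5,"yaw":-0.35},
    {"tx":15,"ty":-114,"tz":5,"yaw":-0.53},
    {"tx":20,"ty":-152,"tz":5,"yaw":-0.71},
    {"tx":26,"ty":-190,"tz":5,"yaw":-0.89},
  ],
  claw=0.55,
)

```text
t: 37.88
tcp_pos: [0.6781, 0.0392, 0.1464]
tcp_rot: [[-0.016, 0.776, 0.631], [0.012, 0.631, -0.776], [-1.0, -0.005, -0.019]]
wrist_force: [0.2, -0.2, 0.1]
gripper_width: 0.547
```

Call:
jog_arm(
  increments=[
    {"tx":0,"ty":0,"tz":0,"yaw":-0.17},
    {"tx":0,"ty":0,"tz":0,"yaw":-0.34},
    {"tx":0,"ty":0,"tz":0,"yaw":-0.51},
    {"tx":0,"ty":0,"tz":0,"yaw":-0.68},
    {"tx":0,"ty":0,"tz":0,"yaw":-0.68},
  ],
)

```text
t: 38.5
tcp_pos: [0.6783, 0.0392, 0.1469]
tcp_rot: [[-0.004, 1.0, 0.005], [0.019, 0.005, -1.0], [-1.0, -0.004, -0.019]]
wrist_force: [-0.6, -0.2, -0.7]
gripper_width: 0.549
```

```bash
python3 - <<'E'
from h import *
p,d,ci=snap('wrist','w3.png'); P=pts(ci,d)
q=p.astype(int); m=((q[...,0]-q[...,2]>5)&(q[...,0]>150)).astype(np.uint8)
n,l,st,c=cv2.connectedComponentsWithStats(m)
for i in range(1,n):
    w=P[l==i]; w=w[(abs(w[:,2]-.041)<.012)&(abs(w[:,0]-.588)<.13)&(w[:,1]>-.02)&(w[:,1]<.19)]
    if len(w)>400: print(c[i].round(),len(w),cv2.minAreaRect((w[:,:2]*1e3).astype(np.float32)))
E
python3 tr.py
```

```text
[10. 92.] 771 ((478.545166015625, 132.75775146484375), (5.705294132232666, 61.02688980102539), 0.17201390862464905)
[42. 89.] 4782 ((497.1629638671875, 132.7190399169922), (61.70440673828125, 34.17207717895508), 89.52801513671875)
[132. 229.] 739 ((541.7903442382812, 40.6074104309082), (62.44668960571289, 6.161070346832275), 89.8529052734375)
[161. 228.] 3792 ((560.8823852539062, 40.65229797363281), (34.10597229003906, 62.700870513916016), 0.039509277790784836)
[243. 228.] 3103 ((619.3524169921875, 40.894779205322266), (27.464126586914062, 62.59263229370117), 1.0406056642532349)
[326. 229.] 3806 ((677.5289916992188, 40.025123596191406), (64.33108520507812, 31.37362289428711), 89.73194122314453)
[220. 230.] 661 ((603.2852172851562, 40.4212646484375), (5.558503150939941, 62.5848388671875), 0.6297705173492432)
[267. 230.] 626 ((636.355224609375, 40.958885192871094), (4.949819087982178, 61.81177520751953), 0.5686975717544556)
[355. 230.] 598 ((698.1326904296875, 40.90681457519531), (6.17484712600708, 62.85497283935547), 1.2545959949493408)
38.55 [0.6783 0.0392 0.1469] [ 0.4 -0.1 -0.4] 0.545
tilt? -1.467
```

Call:
jog_arm(
  increments=[
    {"tx":2,"ty":1,"tz":-45,"yaw":0},
    {"tx":2.5,"ty":1,"tz":-85,"yaw":0},
    {"tx":2.5,"ty":1,"tz":-103,"yaw":0},
    {"tx":2.5,"ty":1,"tz":-108,"yaw":0},
    {"tx":2.5,"ty":1,"tz":-108,"yaw":0},
  ],
)

```text
t: 39.22
tcp_pos: [0.6816, 0.0402, 0.0398]
tcp_rot: [[-0.003, 1.0, 0.006], [0.019, 0.006, -1.0], [-1.0, -0.003, -0.019]]
wrist_force: [0.3, -0.5, 0.2]
gripper_width: 0.55
```

Call:
jog_arm(
  increments=[
    {"tx":0,"ty":0,"tz":0,"yaw":0},
    {"tx":0,"ty":0,"tz":0,"yaw":0},
    {"tx":0,"ty":0,"tz":0,"yaw":0},
    {"tx":0,"ty":0,"tz":0,"yaw":0},
  ],
  claw=0.2,
)

```text
t: 39.72
tcp_pos: [0.6827, 0.0401, 0.0412]
tcp_rot: [[-0.0, 1.0, 0.006], [0.019, 0.006, -1.0], [-1.0, -0.0, -0.019]]
wrist_force: [0.1, -0.1, 6.1]
gripper_width: 0.437
```

Call:
jog_arm(
  increments=[
    {"tx":0,"ty":0,"tz":40,"yaw":0},
    {"tx":0,"ty":0,"tz":95,"yaw":0},
    {"tx":-10,"ty":40,"tz":135,"yaw":0},
    {"tx":-25,"ty":95,"tz":135,"yaw":0},
    {"tx":-45,"ty":150,"tz":135,"yaw":0},
  ],
)

```text
t: 40.35
tcp_pos: [0.6376, 0.1913, 0.1767]
tcp_rot: [[0.001, 1.0, 0.005], [0.019, 0.005, -1.0], [-1.0, 0.001, -0.019]]
wrist_force: [0.4, 0.9, -0.7]
gripper_width: 0.437
```

Call:
jog_arm(
  increments=[
    {"tx":-20,"ty":50,"tz":0,"yaw":0.02},
    {"tx":-40,"ty":100,"tz":0,"yaw":0.04},
    {"tx":-65,"ty":150,"tz":0,"yaw":0.06},
    {"tx":-80,"ty":200,"tz":0,"yaw":0.06},
    {"tx":-83,"ty":211,"tz":0,"yaw":0.06},
  ],
)

```text
t: 40.98
tcp_pos: [0.5526, 0.4053, 0.1763]
tcp_rot: [[-0.001, 0.998, 0.069], [0.02, 0.069, -0.997], [-1.0, -0.0, -0.02]]
wrist_force: [0.5, -1.1, -0.7]
gripper_width: 0.434
```

Call:
jog_arm(
  increments=[
    {"tx":1,"ty":-3,"tz":-55,"yaw":0},
    {"tx":1,"ty":-3,"tz":-105,"yaw":0},
    {"tx":1,"ty":-3,"tz":-143,"yaw":0},
    {"tx":1,"ty":-3,"tz":-157,"yaw":0},
    {"tx":1,"ty":-3,"tz":-159,"yaw":0},
  ],
)

```text
t: 41.6
tcp_pos: [0.5537, 0.4018, 0.017]
tcp_rot: [[-0.002, 0.998, 0.069], [0.019, 0.069, -0.997], [-1.0, -0.001, -0.019]]
wrist_force: [0.7, -0.9, -0.6]
gripper_width: 0.436
```

Call:
jog_arm(
  increments=[
    {"tx":0,"ty":0,"tz":0,"yaw":0},
    {"tx":0,"ty":0,"tz":0,"yaw":0},
    {"tx":0,"ty":0,"tz":25,"yaw":0},
    {"tx":0,"ty":0,"tz":75,"yaw":0},
    {"tx":0,"ty":0,"tz":135,"yaw":0},
  ],
  claw=0.58,
)

```text
t: 42.22
tcp_pos: [0.5534, 0.4016, 0.1537]
tcp_rot: [[-0.002, 0.998, 0.069], [0.019, 0.069, -0.997], [-1.0, -0.001, -0.019]]
wrist_force: [0.6, 0.7, -0.1]
gripper_width: 0.585
```

Call:
jog_arm(
  increments=[
    {"tx":10,"ty":-55,"tz":20,"yaw":0},
    {"tx":25,"ty":-110,"tz":20,"yaw":-0.03},
    {"tx":40,"ty":-165,"tz":20,"yaw":-0.06},
    {"tx":50,"ty":-220,"tz":20,"yaw":-0.06},
    {"tx":60,"ty":-275,"tz":20,"yaw":-0.07},
  ],
  claw=0.56,
)

```text
t: 42.85
tcp_pos: [0.6142, 0.1249, 0.1753]
tcp_rot: [[0.002, 1.0, -0.001], [0.019, -0.001, -1.0], [-1.0, 0.002, -0.019]]
wrist_force: [0.0, -0.3, 0.8]
gripper_width: 0.563
```

Call:
jog_arm(
  increments=[
    {"tx":3,"ty":-45,"tz":-10,"yaw":0},
    {"tx":5,"ty":-84,"tz":-35,"yaw":0},
    {"tx":5,"ty":-84,"tz":-85,"yaw":0},
    {"tx":5,"ty":-84,"tz":-105,"yaw":0},
    {"tx":5,"ty":-84,"tz":-105,"yaw":0},
  ],
)

```text
t: 43.48
tcp_pos: [0.6183, 0.0407, 0.0696]
tcp_rot: [[-0.0, 1.0, -0.002], [0.019, -0.002, -1.0], [-1.0, -0.0, -0.019]]
wrist_force: [-0.2, 0.2, 0.3]
gripper_width: 0.558
```

Call:
jog_arm(
  increments=[
    {"tx":0,"ty":0,"tz":-15,"yaw":0},
    {"tx":0,"ty":0,"tz":-28,"yaw":0},
    {"tx":0,"ty":0,"tz":-31,"yaw":0},
    {"tx":0,"ty":0,"tz":-31,"yaw":0},
  ],
)

```text
t: 43.98
tcp_pos: [0.6182, 0.0408, 0.0385]
tcp_rot: [[-0.001, 1.0, -0.001], [0.019, -0.001, -1.0], [-1.0, -0.001, -0.019]]
wrist_force: [0.4, 0.5, -0.3]
gripper_width: 0.555
```

Call:
jog_arm(
  increments=[
    {"tx":0,"ty":0,"tz":0,"yaw":0},
    {"tx":0,"ty":0,"tz":0,"yaw":0},
    {"tx":0,"ty":0,"tz":0,"yaw":0},
    {"tx":0,"ty":0,"tz":0,"yaw":0},
  ],
  claw=0.2,
)

```text
t: 44.48
tcp_pos: [0.6189, 0.0409, 0.0392]
tcp_rot: [[0.001, 1.0, -0.001], [0.019, -0.001, -1.0], [-1.0, 0.001, -0.019]]
wrist_force: [0.2, -0.1, 5.6]
gripper_width: 0.444
```

Call:
jog_arm(
  increments=[
    {"tx":0,"ty":0,"tz":40,"yaw":0},
    {"tx":0,"ty":0,"tz":95,"yaw":0},
    {"tx":-10,"ty":40,"tz":135,"yaw":0},
    {"tx":-25,"ty":95,"tz":135,"yaw":0},
    {"tx":-45,"ty":150,"tz":135,"yaw":0},
  ],
)

```text
t: 45.1
tcp_pos: [0.5738, 0.192, 0.1745]
tcp_rot: [[0.002, 1.0, -0.003], [0.02, -0.003, -1.0], [-1.0, 0.002, -0.02]]
wrist_force: [0.1, 0.2, -1.6]
gripper_width: 0.44
```

Call:
jog_arm(
  increments=[
    {"tx":-20,"ty":50,"tz":0,"yaw":0.02},
    {"tx":-40,"ty":100,"tz":0,"yaw":0.04},
    {"tx":-62,"ty":150,"tz":0,"yaw":0.06},
    {"tx":-80,"ty":198,"tz":0,"yaw":0.06},
    {"tx":-82,"ty":206,"tz":0,"yaw":0.06},
  ],
)

```text
t: 45.72
tcp_pos: [0.4897, 0.4006, 0.1738]
tcp_rot: [[-0.001, 0.998, 0.062], [0.019, 0.062, -0.998], [-1.0, 0.001, -0.019]]
wrist_force: [0.6, -1.0, -1.3]
gripper_width: 0.441
```

Call:
jog_arm(
  increments=[
    {"tx":0,"ty":0,"tz":-55,"yaw":0},
    {"tx":0,"ty":0,"tz":-105,"yaw":0},
    {"tx":0,"ty":0,"tz":-143,"yaw":0},
    {"tx":0,"ty":0,"tz":-157,"yaw":0},
    {"tx":0,"ty":0,"tz":-159,"yaw":0},
  ],
)

```text
t: 46.35
tcp_pos: [0.4897, 0.3999, 0.0145]
tcp_rot: [[-0.002, 0.998, 0.061], [0.019, 0.061, -0.998], [-1.0, -0.0, -0.019]]
wrist_force: [0.5, 0.2, -0.6]
gripper_width: 0.44
```

Call:
jog_arm(
  increments=[
    {"tx":0,"ty":0,"tz":0,"yaw":0},
    {"tx":0,"ty":0,"tz":0,"yaw":0},
    {"tx":0,"ty":0,"tz":25,"yaw":0},
    {"tx":0,"ty":0,"tz":75,"yaw":0},
    {"tx":0,"ty":0,"tz":135,"yaw":0},
  ],
  claw=0.56,
)

```text
t: 46.98
tcp_pos: [0.4893, 0.3996, 0.1508]
tcp_rot: [[-0.002, 0.998, 0.061], [0.018, 0.061, -0.998], [-1.0, -0.001, -0.018]]
wrist_force: [0.5, 2.1, -1.1]
gripper_width: 0.559
```

Call:
jog_arm(
  increments=[
    {"tx":10,"ty":-55,"tz":20,"yaw":0},
    {"tx":25,"ty":-110,"tz":20,"yaw":-0.03},
    {"tx":40,"ty":-165,"tz":20,"yaw":-0.06},
    {"tx":55,"ty":-220,"tz":20,"yaw":-0.06},
    {"tx":66,"ty":-275,"tz":20,"yaw":-0.06},
  ],
)

```text
t: 47.6
tcp_pos: [0.5563, 0.1228, 0.1721]
tcp_rot: [[0.001, 1.0, 0.001], [0.018, 0.001, -1.0], [-1.0, 0.001, -0.018]]
wrist_force: [0.8, -0.3, 0.2]
gripper_width: 0.553
```

Call:
jog_arm(
  increments=[
    {"tx":2,"ty":-45,"tz":-10,"yaw":0},
    {"tx":3,"ty":-82,"tz":-35,"yaw":0},
    {"tx":3,"ty":-82,"tz":-80,"yaw":0},
    {"tx":3,"ty":-82,"tz":-102,"yaw":0},
    {"tx":3,"ty":-82,"tz":-102,"yaw":0},
  ],
)

```text
t: 48.22
tcp_pos: [0.5582, 0.0407, 0.0692]
tcp_rot: [[-0.001, 1.0, 0.001], [0.019, 0.001, -1.0], [-1.0, -0.001, -0.019]]
wrist_force: [-1.7, -0.3, -0.3]
gripper_width: 0.556
```

Call:
jog_arm(
  increments=[
    {"tx":0,"ty":0,"tz":-15,"yaw":0},
    {"tx":0,"ty":0,"tz":-28,"yaw":0},
    {"tx":0,"ty":0,"tz":-31,"yaw":0},
    {"tx":0,"ty":0,"tz":-31,"yaw":0},
  ],
)

```text
t: 48.72
tcp_pos: [0.5581, 0.0408, 0.0381]
tcp_rot: [[-0.001, 1.0, 0.001], [0.019, 0.001, -1.0], [-1.0, -0.001, -0.019]]
wrist_force: [-0.1, -0.5, -0.2]
gripper_width: 0.56
```

Call:
jog_arm(
  increments=[
    {"tx":0,"ty":0,"tz":0,"yaw":0},
    {"tx":0,"ty":0,"tz":0,"yaw":0},
    {"tx":0,"ty":0,"tz":0,"yaw":0},
    {"tx":0,"ty":0,"tz":0,"yaw":0},
  ],
  claw=0.2,
)

```text
t: 49.22
tcp_pos: [0.5588, 0.0408, 0.0389]
tcp_rot: [[0.0, 1.0, 0.001], [0.019, 0.001, -1.0], [-1.0, 0.0, -0.019]]
wrist_force: [-1.4, 1.1, 4.9]
gripper_width: 0.445
```

Call:
jog_arm(
  increments=[
    {"tx":0,"ty":0,"tz":40,"yaw":0},
    {"tx":0,"ty":0,"tz":95,"yaw":0},
    {"tx":-10,"ty":40,"tz":135,"yaw":0},
    {"tx":-25,"ty":95,"tz":135,"yaw":0},
    {"tx":-45,"ty":150,"tz":135,"yaw":0},
  ],
)

```text
t: 49.85
tcp_pos: [0.5138, 0.192, 0.1744]
tcp_rot: [[0.002, 1.0, -0.0], [0.019, -0.0, -1.0], [-1.0, 0.002, -0.019]]
wrist_force: [0.0, 0.6, -1.1]
gripper_width: 0.44
```

Call:
jog_arm(
  increments=[
    {"tx":-20,"ty":50,"tz":0,"yaw":0.02},
    {"tx":-40,"ty":100,"tz":0,"yaw":0.04},
    {"tx":-62,"ty":150,"tz":0,"yaw":0.06},
    {"tx":-80,"ty":195,"tz":0,"yaw":0.06},
    {"tx":-84,"ty":202,"tz":0,"yaw":0.06},
  ],
)

```text
t: 50.48
tcp_pos: [0.4281, 0.3964, 0.1739]
tcp_rot: [[-0.0, 0.998, 0.064], [0.019, 0.064, -0.998], [-1.0, 0.001, -0.019]]
wrist_force: [1.3, 0.1, -0.3]
gripper_width: 0.439
```

Call:
jog_arm(
  increments=[
    {"tx":0,"ty":0,"tz":-55,"yaw":0},
    {"tx":0,"ty":0,"tz":-105,"yaw":0},
    {"tx":0,"ty":0,"tz":-143,"yaw":0},
    {"tx":0,"ty":0,"tz":-157,"yaw":0},
    {"tx":0,"ty":0,"tz":-159,"yaw":0},
  ],
)

```text
t: 51.1
tcp_pos: [0.4282, 0.3957, 0.0147]
tcp_rot: [[-0.001, 0.998, 0.063], [0.018, 0.063, -0.998], [-1.0, 0.0, -0.018]]
wrist_force: [-0.3, -0.2, -0.5]
gripper_width: 0.443
```

Call:
jog_arm(
  increments=[
    {"tx":0,"ty":0,"tz":0,"yaw":0},
    {"tx":0,"ty":0,"tz":0,"yaw":0},
    {"tx":0,"ty":0,"tz":25,"yaw":0},
    {"tx":0,"ty":0,"tz":75,"yaw":0},
    {"tx":0,"ty":0,"tz":135,"yaw":0},
  ],
  claw=0.56,
)

```text
t: 51.72
tcp_pos: [0.4278, 0.3954, 0.1512]
tcp_rot: [[-0.002, 0.998, 0.063], [0.018, 0.063, -0.998], [-1.0, -0.0, -0.018]]
wrist_force: [1.6, 0.4, 0.3]
gripper_width: 0.559
```

Call:
jog_arm(
  increments=[
    {"tx":20,"ty":-50,"tz":20,"yaw":0},
    {"tx":35,"ty":-100,"tz":40,"yaw":-0.03},
    {"tx":55,"ty":-150,"tz":60,"yaw":-0.06},
    {"tx":70,"ty":-190,"tz":80,"yaw":-0.06},
    {"tx":70,"ty":-190,"tz":100,"yaw":-0.06},
  ],
)

```text
t: 52.35
tcp_pos: [0.4992, 0.2026, 0.253]
tcp_rot: [[0.002, 1.0, -0.001], [0.018, -0.001, -1.0], [-1.0, 0.002, -0.018]]
wrist_force: [-0.0, 0.8, 0.2]
gripper_width: 0.559
```

```bash
python3 - <<'E'
from h import *
print(bot.sense()['tcp_pos'])
snap('wrist','w4.png'); snap('top','top4.png')
E
```

```text
[0.49917005 0.20264405 0.25300746]
```

View pics/w4.png

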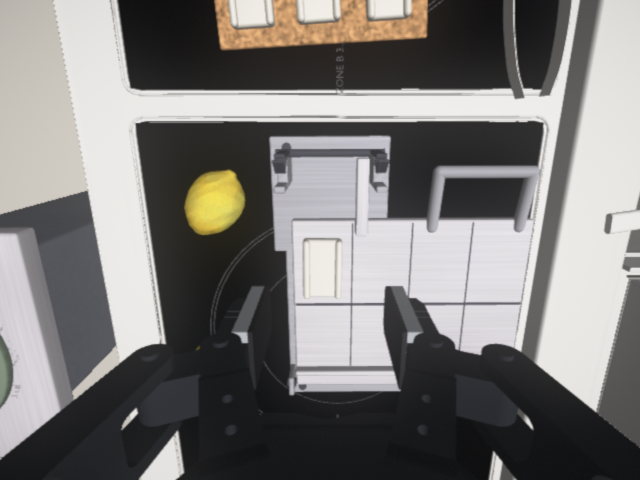

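View pics/top4.png

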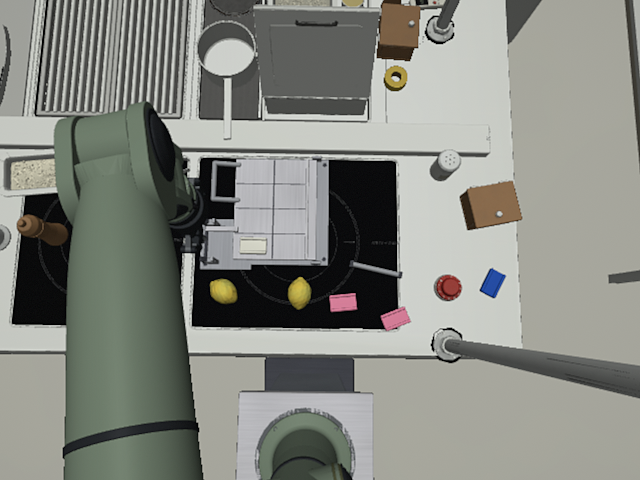

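Three rests lie on the mat and the good one at px (322,268). The rod has been knocked: in the top view it now runs from (353,263) to (400,274). Next I measure the rod and the fork.

```bash
python3 - <<'E'
from h import *
def load(f):
    z=np.load(f); return z['p'],z['d'],dict(intrinsics=z['K'],eye=z['e'],orientation=z['R'])
p,d,ci=load('pics/top4.npz'); print('rod ends',ray(ci,[(354.5,263.5),(399.5,274)],.008))
p,d,ci=load('pics/w4.npz'); P=pts(ci,d)
w=P[138:215,265:395]; 
for lo,hi in((.045,.058),(.058,.07),(.07,.078),(.078,.1)):
    m=((w[...,2]>lo)&(w[...,2]<hi)).astype(np.uint8); n,l,st,c=cv2.connectedComponentsWithStats(m)
    for i in range(1,n):
        if st[i,4]>6: a=w[l==i]; print(lo,st[i,4],(c[i]+[265,138]).round(),'x',(a[:,0].min()*1e3).round(1),(a[:,0].max()*1e3).round(1),'y',(a[:,1].min()*1e3).round(1),(a[:,1].max()*1e3).round(1),'z',a[:,2].max().round(4))
i=cv2.imread('pics/w4.png')[130:240,262:402]; cv2.imwrite('pics/fork4.png',cv2.resize(i,(763,600),interpolation=cv2.INTER_CUBIC))
E
```

```text
rod ends [[ 0.45870131 -0.11488828  0.008     ]
 [ 0.43453747 -0.22514056  0.008     ]]
0.045 16 [283. 153.] x 453.4 462.1 y 248.3 252.0 z 0.0576
0.045 13 [377. 152.] x 542.0 550.6 y 251.0 252.3 z 0.0561
0.045 144 [283. 176.] x 452.4 462.1 y 219.8 245.4 z 0.0577
0.045 654 [362. 186.] x 527.0 538.9 y 192.2 246.1 z 0.0484
0.045 155 [376. 176.] x 541.7 551.8 y 219.0 245.4 z 0.0579
0.058 147 [280. 162.] x 452.0 462.0 y 234.6 252.0 z 0.07
0.058 135 [379. 161.] x 541.8 551.8 y 235.3 252.2 z 0.0698
0.058 26 [378. 184.] x 541.8 550.2 y 220.5 224.9 z 0.0699
0.058 30 [282. 185.] x 452.9 462.1 y 220.1 224.6 z 0.0697
0.07 67 [278. 166.] x 452.3 462.0 y 238.8 245.5 z 0.0779
0.07 69 [381. 166.] x 541.9 551.6 y 238.8 245.5 z 0.078
0.07 91 [381. 189.] x 542.0 551.3 y 219.3 224.9 z 0.078
0.07 89 [279. 189.] x 451.9 461.9 y 218.3 224.6 z 0.0779
0.078 41 [383. 161.] x 542.0 551.3 y 244.7 248.2 z 0.0805
0.078 39 [277. 162.] x 452.7 461.5 y 244.0 247.5 z 0.0802
```

View pics/fork4.png

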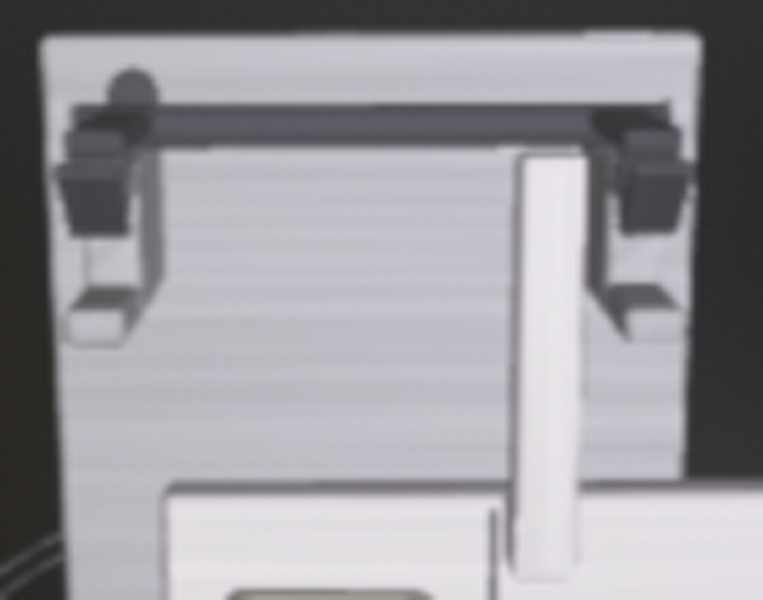

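Call:
jog_arm(
  increments=[
    {"tx":-8,"ty":-55,"tz":0,"yaw":0},
    {"tx":-16,"ty":-110,"tz":0,"yaw":0},
    {"tx":-24,"ty":-165,"tz":0,"yaw":-0.07},
    {"tx":-32,"ty":-220,"tz":0,"yaw":-0.14},
    {"tx":-40,"ty":-275,"tz":0,"yaw":-0.21},
  ],
  claw=0.5,
)

```text
t: 53.08
tcp_pos: [0.4592, -0.071, 0.2541]
tcp_rot: [[0.01, 0.978, -0.207], [0.018, -0.208, -0.978], [-1.0, 0.006, -0.019]]
wrist_force: [1.1, 0.3, 0.2]
gripper_width: 0.501
```

Call:
jog_arm(
  increments=[
    {"tx":-8,"ty":-50,"tz":-30,"yaw":0},
    {"tx":-14,"ty":-95,"tz":-60,"yaw":0},
    {"tx":-14,"ty":-95,"tz":-60,"yaw":0},
    {"tx":-14,"ty":-95,"tz":-60,"yaw":0},
  ],
)

```text
t: 53.58
tcp_pos: [0.4452, -0.1653, 0.1941]
tcp_rot: [[0.01, 0.978, -0.207], [0.018, -0.207, -0.978], [-1.0, 0.005, -0.02]]
wrist_force: [-0.4, 0.7, 0.3]
gripper_width: 0.503
```

```bash
python3 - <<'E'
from h import *
z=np.load('pics/w4.npz'); P=pts(dict(intrinsics=z['K'],eye=z['e'],orientation=z['R']),z['d'])
print('jawbar',[P[v,330].round(4) for v in (148,150,152,154,156,158)])
s=bot.sense(); print(s['tcp_pos'])
p,d,ci=snap('wrist','w5.png'); P=pts(ci,d)
m=((P[...,2]>.006)&(P[...,2]<.03)&(abs(P[...,0]-.447)<.09)&(abs(P[...,1]+.17)<.09)).astype(np.uint8); m[330:]=0
n,l,st,c=cv2.connectedComponentsWithStats(m)
for i in range(1,n):
    if st[i,4]>150: print(st[i],c[i],cv2.minAreaRect((P[l==i][:,:2]*1e3).astype(np.float32)),P[l==i][:,2].max())
E
```

```text
jawbar [array([0.5029, 0.2528, 0.0047]), array([0.5027, 0.2519, 0.0212]), array([0.5027, 0.25  , 0.0224]), array([0.5027, 0.248 , 0.0218]), array([0.5027, 0.2459, 0.0199]), array([0.5029, 0.2426, 0.0048])]
[ 0.44517176 -0.16528237  0.1940591 ]
[ 205  129   43   50 1376] [225.94476744 152.98909884] ((370.19354248046875, -98.10145568847656), (28.5430965423584, 37.5618782043457), 4.790201187133789) 0.01730578623911716
[ 316  135   19  142 1922] [324.96618106 204.44693028] ((444.52734375, -164.43606567382812), (129.15652465820312, 15.346382141113281), 77.97066497802734) 0.017234671230513865
```

View pics/w5.png

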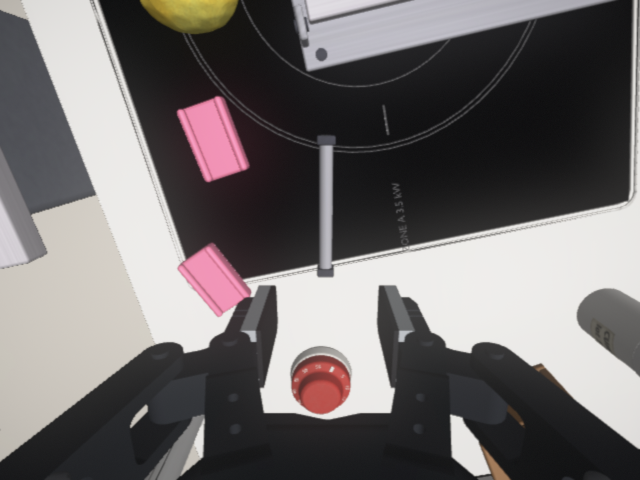

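Call:
jog_arm(
  increments=[
    {"tx":0,"ty":0,"tz":-55,"yaw":0},
    {"tx":-0.7,"ty":1,"tz":-110,"yaw":0},
    {"tx":-0.7,"ty":1,"tz":-160,"yaw":0},
    {"tx":-0.7,"ty":1,"tz":-185,"yaw":0},
    {"tx":-0.7,"ty":1,"tz":-190,"yaw":0},
  ],
  claw=0.4,
)

```text
t: 54.25
tcp_pos: [0.4447, -0.1624, 0.0038]
tcp_rot: [[0.009, 0.979, -0.204], [0.019, -0.204, -0.979], [-1.0, 0.005, -0.02]]
wrist_force: [-0.0, -0.1, 1.0]
gripper_width: 0.399
```

Call:
jog_arm(
  increments=[
    {"tx":0,"ty":0,"tz":0,"yaw":0},
    {"tx":0,"ty":0,"tz":0,"yaw":0},
    {"tx":0,"ty":0,"tz":0,"yaw":0},
    {"tx":0,"ty":0,"tz":0,"yaw":0},
    {"tx":0,"ty":0,"tz":0,"yaw":0},
  ],
  claw=0,
)

```text
t: 54.88
tcp_pos: [0.4458, -0.1626, 0.005]
tcp_rot: [[0.011, 0.979, -0.203], [0.019, -0.204, -0.979], [-1.0, 0.007, -0.021]]
wrist_force: [-0.9, 2.1, 7.8]
gripper_width: 0.108
```

Call:
jog_arm(
  increments=[
    {"tx":0,"ty":0,"tz":30,"yaw":0},
    {"tx":0,"ty":0,"tz":70,"yaw":0.1},
    {"tx":0,"ty":20,"tz":120,"yaw":0.28},
    {"tx":5,"ty":50,"tz":170,"yaw":0.46},
    {"tx":10,"ty":90,"tz":180,"yaw":0.64},
  ],
)

```text
t: 55.5
tcp_pos: [0.4583, -0.0732, 0.189]
tcp_rot: [[0.005, 0.905, 0.425], [0.019, 0.425, -0.905], [-1.0, 0.013, -0.015]]
wrist_force: [0.6, 0.1, -1.2]
gripper_width: 0.101
```

Call:
jog_arm(
  increments=[
    {"tx":7,"ty":50,"tz":0,"yaw":0.16},
    {"tx":14,"ty":100,"tz":0,"yaw":0.33},
    {"tx":21,"ty":150,"tz":0,"yaw":0.5},
    {"tx":28,"ty":200,"tz":0,"yaw":0.67},
    {"tx":35,"ty":250,"tz":0,"yaw":0.84},
  ],
)

```text
t: 56.12
tcp_pos: [0.4934, 0.1782, 0.1894]
tcp_rot: [[-0.01, 0.283, 0.959], [0.016, 0.959, -0.282], [-1.0, 0.012, -0.014]]
wrist_force: [0.5, -0.7, -0.3]
gripper_width: 0.108
```

Call:
jog_arm(
  increments=[
    {"tx":4,"ty":28,"tz":0,"yaw":0.15},
    {"tx":7,"ty":55,"tz":0,"yaw":0.29},
    {"tx":7,"ty":55,"tz":-20,"yaw":0.29},
    {"tx":7,"ty":55,"tz":-50,"yaw":0.29},
    {"tx":7,"ty":55,"tz":-50,"yaw":0.29},
  ],
)

```text
t: 56.75
tcp_pos: [0.4984, 0.2325, 0.1377]
tcp_rot: [[-0.019, -0.003, 1.0], [0.011, 1.0, 0.004], [-1.0, 0.011, -0.019]]
wrist_force: [-0.7, 0.3, -0.3]
gripper_width: 0.106
```

```bash
python3 - <<'E'
from h import *
s=bot.sense(); print(s['tcp_pos'],s['tcp_rot'].round(4).tolist(),s['joints'].round(1))
snap('wrist','w6.png')
E
```

```text
[0.49839055 0.232479   0.13767955] [[-0.0188, -0.0034, 0.9998], [0.0109, 0.9999, 0.0036], [-0.9998, 0.0109, -0.0188]] [ 16.8  23.8 -18.1  49.    0.9  16.6]
```

View pics/w6.png

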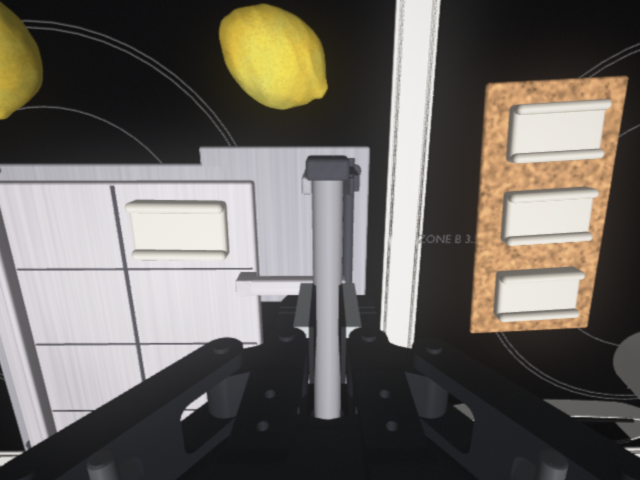

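Rests on the mat all lie flat, and the good one is on the board. The rod runs along px column 327 in the grip; I'll measure its tilt.

```bash
python3 - <<'E'
from h import *
z=np.load('pics/w6.npz'); ci=dict(intrinsics=z['K'],eye=z['e'],orientation=z['R']); P=pts(ci,z['d'])
for v in list(range(162,180,5))+list(range(185,410,16)):
    r=P[v,300:352]; r=r[(r[:,2]>.12)&(r[:,2]<.17)]
    if len(r): print(v,'x',r[:,0].mean().round(4),'ymid',((r[:,1].min()+r[:,1].max())/2).round(4),'w',np.ptp(r[:,1]).round(4),'ztop',r[:,2].max().round(4))
E
```

```text
162 x 0.4376 ymid 0.2322 w 0.0154 ztop 0.1491
167 x 0.4393 ymid 0.2322 w 0.0154 ztop 0.1494
172 x 0.4411 ymid 0.2322 w 0.0155 ztop 0.1493
177 x 0.4429 ymid 0.2323 w 0.0157 ztop 0.1488
185 x 0.4464 ymid 0.2323 w 0.0119 ztop 0.1469
201 x 0.4524 ymid 0.2323 w 0.0111 ztop 0.147
217 x 0.4586 ymid 0.2323 w 0.0113 ztop 0.1471
233 x 0.465 ymid 0.2323 w 0.0115 ztop 0.1461
249 x 0.4715 ymid 0.2324 w 0.0116 ztop 0.1465
265 x 0.4782 ymid 0.2324 w 0.0118 ztop 0.1469
281 x 0.485 ymid 0.2324 w 0.011 ztop 0.1474
297 x 0.4895 ymid 0.2319 w 0.0193 ztop 0.1548
313 x 0.4929 ymid 0.2319 w 0.0177 ztop 0.1668
329 x 0.5054 ymid 0.2323 w 0.0093 ztop 0.1619
345 x 0.5126 ymid 0.2323 w 0.0092 ztop 0.1639
361 x 0.5216 ymid 0.2325 w 0.01 ztop 0.1655
377 x 0.5305 ymid 0.2325 w 0.0112 ztop 0.1463
393 x 0.5388 ymid 0.2326 w 0.0113 ztop 0.1468
409 x 0.5473 ymid 0.2326 w 0.0115 ztop 0.1465
```

```bash
python3 - <<'E'
from h import *
z=np.load('pics/w6.npz'); ci=dict(intrinsics=z['K'],eye=z['e'],orientation=z['R']); P=pts(ci,z['d'])
w=P[150:330,285:380].reshape(-1,3)
for x0 in(.457,.547):
  for lo,hi in((.05,.06),(.06,.07),(.07,.076),(.076,.079),(.079,.084)):
    a=w[(w[:,2]>lo)&(w[:,2]<hi)&(abs(w[:,0]-x0)<.008)]
    if len(a): print(x0,lo,len(a),'y',sorted(a[:,1].round(4))[::max(1,len(a)//10)],'x',a[:,0].min().round(4),a[:,0].max().round(4))
E
```

```text
0.457 0.05 17 y [np.float64(0.2189), np.float64(0.2194), np.float64(0.2478), np.float64(0.248), np.float64(0.2481), np.float64(0.2484), np.float64(0.2485), np.float64(0.249), np.float64(0.2492), np.float64(0.2495), np.float64(0.2495), np.float64(0.2498), np.float64(0.2502), np.float64(0.2504), np.float64(0.2509), np.float64(0.2511), np.float64(0.2514)] x 0.4522 0.4537
0.457 0.06 111 y [np.float64(0.2188), np.float64(0.2473), np.float64(0.2489), np.float64(0.249), np.float64(0.2495), np.float64(0.2497), np.float64(0.2501), np.float64(0.2506), np.float64(0.2507), np.float64(0.2512), np.float64(0.2515)] x 0.4522 0.4621
0.457 0.07 90 y [np.float64(0.2185), np.float64(0.2187), np.float64(0.2193), np.float64(0.2203), np.float64(0.2204), np.float64(0.222), np.float64(0.2236), np.float64(0.2418), np.float64(0.2422), np.float64(0.2428)] x 0.4522 0.462
0.457 0.076 183 y [np.float64(0.2186), np.float64(0.2198), np.float64(0.2209), np.float64(0.2215), np.float64(0.2226), np.float64(0.2238), np.float64(0.2437), np.float64(0.2443), np.float64(0.2448), np.float64(0.2465), np.float64(0.2476)] x 0.4523 0.4622
0.457 0.079 58 y [np.float64(0.2442), np.float64(0.2448), np.float64(0.2452), np.float64(0.2456), np.float64(0.2457), np.float64(0.2458), np.float64(0.2462), np.float64(0.2463), np.float64(0.2464), np.float64(0.2468), np.float64(0.247), np.float64(0.2475)] x 0.4527 0.4616
```

Call:
jog_arm(
  increments=[
    {"tx":0,"ty":-0.2,"tz":-20,"yaw":0},
    {"tx":0,"ty":-0.2,"tz":-38,"yaw":0},
    {"tx":0,"ty":-0.2,"tz":-48,"yaw":0},
    {"tx":0,"ty":-0.2,"tz":-48,"yaw":0},
  ],
)

```text
t: 57.3
tcp_pos: [0.4997, 0.2325, 0.0914]
tcp_rot: [[-0.016, -0.003, 1.0], [0.012, 1.0, 0.003], [-1.0, 0.012, -0.016]]
wrist_force: [0.7, -0.2, -0.7]
gripper_width: 0.11
```

Call:
jog_arm(
  increments=[
    {"tx":0,"ty":0,"tz":-4,"yaw":0},
    {"tx":0,"ty":0,"tz":-8,"yaw":0},
    {"tx":0,"ty":0,"tz":-12,"yaw":0},
    {"tx":0,"ty":0,"tz":-15,"yaw":0},
    {"tx":0,"ty":0,"tz":-15,"yaw":0},
  ],
)

```text
t: 57.92
tcp_pos: [0.4994, 0.2324, 0.0761]
tcp_rot: [[-0.017, -0.003, 1.0], [0.011, 1.0, 0.003], [-1.0, 0.011, -0.017]]
wrist_force: [-0.5, -0.3, -1.3]
gripper_width: 0.106
```

Call:
jog_arm(
  increments=[
    {"tx":0,"ty":0,"tz":-3,"yaw":0},
    {"tx":0,"ty":0,"tz":-6,"yaw":0},
    {"tx":0,"ty":0,"tz":-9,"yaw":0},
    {"tx":0,"ty":0,"tz":-12,"yaw":0},
    {"tx":0,"ty":0,"tz":-12,"yaw":0},
  ],
)

```text
t: 58.55
tcp_pos: [0.4991, 0.232, 0.0637]
tcp_rot: [[-0.018, -0.003, 1.0], [0.011, 1.0, 0.003], [-1.0, 0.011, -0.018]]
wrist_force: [0.3, -2.4, -0.9]
gripper_width: 0.106
```

Call:
jog_arm(
  increments=[
    {"tx":0,"ty":0,"tz":-3,"yaw":0},
    {"tx":0,"ty":0,"tz":-6,"yaw":0},
    {"tx":0,"ty":0,"tz":-9,"yaw":0},
    {"tx":0,"ty":0,"tz":-12,"yaw":0},
    {"tx":0,"ty":0,"tz":-12,"yaw":0},
  ],
)

```text
t: 59.18
tcp_pos: [0.4992, 0.2326, 0.0524]
tcp_rot: [[-0.017, -0.003, 1.0], [0.012, 1.0, 0.003], [-1.0, 0.012, -0.017]]
wrist_force: [-2.1, -1.0, 5.4]
gripper_width: 0.103
```

```bash
cat > rodz.py <<'E'
from h import *
import sys
s=bot.sense(); print(s['tcp_pos'].round(4),s['wrist_force'].round(1))
p,d,ci=snap('wrist',sys.argv[1]); P=pts(ci,d)
w=P.reshape(-1,3); 
for x in(.440,.447,.466,.475,.530,.538,.565):
    a=w[(abs(w[:,0]-x)<.002)&(abs(w[:,1]-.232)<.012)&(w[:,2]>.045)&(w[:,2]<.1)]
    if len(a): print(x,'ztop',a[:,2].max().round(4),'y',a[a[:,2]>a[:,2].max()-.003][:,1].mean().round(4))
E
python3 rodz.py w7.png
```

```text
[0.4992 0.2326 0.0524] [-2.1 -1.   5.4]
0.44 ztop 0.064 y 0.2326
0.447 ztop 0.0617 y 0.2326
0.466 ztop 0.0616 y 0.2328
0.475 ztop 0.0616 y 0.2326
0.53 ztop 0.0614 y 0.2325
0.538 ztop 0.0619 y 0.2325
```

Call:
jog_arm(
  increments=[
    {"tx":0,"ty":0,"tz":-1,"yaw":0},
    {"tx":0,"ty":0,"tz":-1.5,"yaw":0},
    {"tx":0,"ty":0,"tz":-1.5,"yaw":0},
  ],
)

```text
t: 59.6
tcp_pos: [0.4992, 0.2327, 0.0523]
tcp_rot: [[-0.017, -0.003, 1.0], [0.012, 1.0, 0.003], [-1.0, 0.012, -0.017]]
wrist_force: [-3.9, -2.5, 10.9]
gripper_width: 0.105
```

Call:
jog_arm(
  increments=[
    {"tx":0,"ty":0,"tz":0,"yaw":0},
    {"tx":0,"ty":0,"tz":0,"yaw":0},
    {"tx":0,"ty":0,"tz":0,"yaw":0},
  ],
  claw=0.3,
)

```text
t: 59.98
tcp_pos: [0.4992, 0.2329, 0.0521]
tcp_rot: [[-0.017, -0.003, 1.0], [0.012, 1.0, 0.004], [-1.0, 0.012, -0.017]]
wrist_force: [-1.2, -0.2, -0.4]
gripper_width: 0.3
```

Call:
jog_arm(
  increments=[
    {"tx":0,"ty":0,"tz":15,"yaw":0},
    {"tx":0,"ty":0,"tz":40,"yaw":0},
    {"tx":0,"ty":0,"tz":80,"yaw":0},
    {"tx":0,"ty":0,"tz":130,"yaw":0},
    {"tx":0,"ty":0,"tz":150,"yaw":0},
  ],
)

```text
t: 60.6
tcp_pos: [0.5008, 0.2335, 0.2064]
tcp_rot: [[-0.011, -0.004, 1.0], [0.014, 1.0, 0.004], [-1.0, 0.014, -0.011]]
wrist_force: [0.2, 0.2, -1.0]
gripper_width: 0.297
```

```bash
python3 rodz.py w8.png; python3 - <<'E'
from h import *
z=np.load('pics/w8.npz'); ci=dict(intrinsics=z['K'],eye=z['e'],orientation=z['R']); w=pts(ci,z['d']).reshape(-1,3)
for x0 in(.457,.547):
    a=w[(w[:,2]>.064)&(w[:,2]<.085)&(abs(w[:,0]-x0)<.006)&(w[:,1]>.22)&(w[:,1]<.26)]; f=a[a[:,1]>.23]
    print(x0,'near',a[a[:,1]<.23][:,1].min().round(4),'far/nose y',f[:,1].min().round(4),f[:,1].max().round(4),'z',f[:,2].max().round(4))
E
```

```text
[0.5008 0.2335 0.2064] [ 0.2  0.2 -1. ]
0.44 ztop 0.0638 y 0.2326
0.447 ztop 0.0619 y 0.2334
0.466 ztop 0.0618 y 0.2324
0.475 ztop 0.0615 y 0.2326
0.53 ztop 0.0614 y 0.2328
0.538 ztop 0.0628 y 0.2332
0.565 ztop 0.0643 y 0.2326
0.457 near 0.2203 far/nose y 0.2347 0.2514 z 0.0811
0.547 near 0.22 far/nose y 0.2349 0.2516 z 0.0807
```

View pics/w8.png

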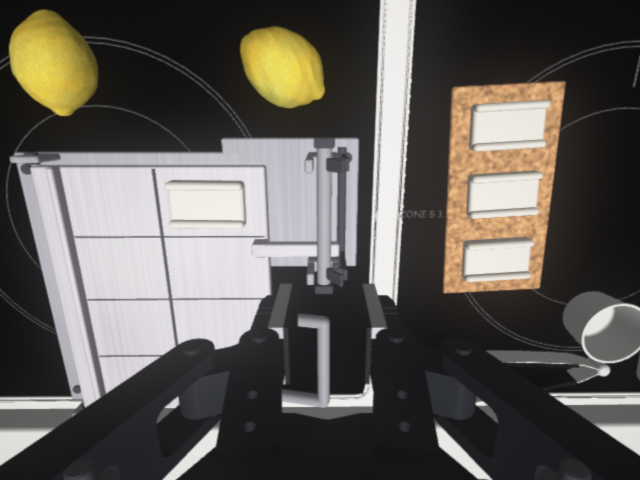

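The rod sits at axis z≈0.0555 with both jaw noses closed over it again. The three worn rests lie on the mat, the good one is above the line, and the gripper is clear.

```bash
python3 -c "
from workcell import bot
print(bot.hand_in(), bot.sense()['t'])"
```

```text
the job is handed in; nothing more can be done
the job is handed in; nothing more can be done
```

The slip test is done and handed in, at about 61 s of robot time; no verdict was reported.

- **Laying out:** All four white rests were laid lengthwise, one per lane, above the cross line.
- **Tilt and hold:** I raised the board in small steps. Three rests let go together at about 0.33 rad and slid to the ledge. I stopped at about 0.35 rad and held there for over 3 s; the rest in the lane nearest the robot stayed up. No rest was touched while the board was tilted.
- **After lowering:** The three worn rests went flat on the cork mat and the good one stayed on the board. The rod had been knocked aside, so I located it again. I then pressed it down into the fork clip until it stopped at about 11 N.

**Last checks:**
- The rod is level at z about 55.5 mm, against 55 mm for the seat; the difference is within the camera calibration. Both jaw noses are back over it.
- The last picture shows three rests flat on the mat and the good one above the cross line.
- The gripper was about 15 cm above everything and touching nothing.

No check failed or disagreed. The largest force I saw was 27 N, as the board reached its flat stop.

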